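Plug in the block relay and wind the run timer

ROBOT

A 6-joint arm with a two-finger parallel gripper is mounted at the origin on a cart in front of the work surface, level with it; the furniture and walls round the work are solid. World frame = base frame: x ahead of the robot, y to its left, z up, the work surface at z = 0. Lengths are in mm, angles in rad, forces in N, time in s.
With the tool pointing down it reaches from about 275 to 975 mm from the base axis. Payload 8.4 kg.
Tool frame: the origin (TCP) lies at the very end of the fingers, on their centre line; the grasp point (between the pads) lies 19 mm behind it (ctrl.grasp_offset is the distance from the TCP to the grasp point, in mm); z points along the fingers, y is the line along which they close (so a half turn about z gives the same grasp; the last joint's range is limited). The gripper opens to 92 mm and grips with 3 to 60 N. Pads are 20 mm wide; open, the fingers measure 128 mm over their backs; the gripper's body (75 mm by 189 mm) begins 69 mm behind the grasp point.
Start: joints at [-1.135, 0.353, 1.633, -0, 1.155, -0.002], TCP at [264.966, -566.057, 185.983] pointing down, gripper open.
Joint ranges: [-2.63, 2.63], [-0.92, 2.1], [0.06, 2.66], [-1.3, 4.44], [0, 2.69], [-3.02, 3.02]. Speed limits (rad/s): [2.22, 2.22, 2.79, 3.14, 3.14, 3.14].

INTERFACE

Orientations are given as a unit quaternion [x, y, z, w].
In Python, from plant import sensors, viewer, close_job, ctrl gives the robot as it stands.
- The arm moves only by the shell command python3 -m crank 'ROWS' [FORCE]. ROWS is JSON, a list of rows, each a list of 5 numbers: the finger opening in cm, from 0 to 9.19, then the shift along the tool's x, y, z in cm, then the turn about the tool's z in degrees. In form: [[fingers, tx, ty, tz, yaw], ...]. A call has exactly 5 rows; each row is the pose to reach, as a shift and turn from the pose commanded when the call began, along the tool's axes at that moment; what a row does not reach only later rows make up. A row lasts 1/10 s, in which the tool goes at most 50 mm and 8.59 degrees, less where a joint would pass 70% of its speed; a pose out of reach is approached as far as the arm can. A call with a gripper value outside its range is refused whole. The fingers move at their own pace and stop on an object; FORCE is the grip in N (left out, the last holds). Time passes only in rows, so rows that repeat a pose let the fingers close, or fill a call up. It gives the time, the measured TCP pose, the force, the opening and the grip force at its end, in the units of the state.
- sensors.read_state(): the state, without advancing time (a new reading comes with each control period).
- viewer.get_image(name): name is "scene" or "top" or "wrist"; returns the picture (420x560x3 uint8, red, green, blue); there is no depth.
- viewer.camera_model(name): a dict with "K" (3x3 intrinsics, pixels), "k1" (the pictures are not rectified: a ray, as slopes to the right and down, at radius r is drawn at 1 + k1 r^2 times it, then the intrinsics apply), "rvec" (rotation vector, rad) and "tvec" (3), from world to camera coordinates, as OpenCV has them. Camera axes: x right, y down, z forward; pixel columns grow to the right and rows downward; lengths in mm; the calibration is good to about 2 mm. A picture is of the moment at which its call begins: read the wrist's pose just before it. camera_model takes no time and is no camera call; for the wrist camera it gives the pose at the moment of the call.
- close_job(): hands the job in; it is judged then, once.
The state is a dict: "t": time; "joints": joint angles; "joint_velocities": joint speeds; "joint_torque": joint torques, N m; "eef_pos": TCP position; "ee_rot": TCP orientation; "contact_force": force on the tool from outside, world axes, zero at the start; "moment": the same for the moment, N m; "grip_width": finger opening in mm; "finger_force": force on a finger pad.
Only numpy, scipy, OpenCV 4.12 (cv2) and the standard library are available. Lean on these libraries where they do the work, as an engineer would, in place of code of your own. Each camera call takes 0.05 s, during which the arm holds its last target. There are 200 camera calls.

TASK

Plug the block-shaped relay, foot first, into the rectangular socket on the sloping panel of the control unit, fully home so that its shoulder is flush on the panel, and let go of it. Then wind the timer key on the unit's flat deck clockwise all the way to its stop. Leave the round relay standing where it is.

Things in the scene. Friction and masses are not known exactly. Their poses are not given: they have to be found in the camera images.
- block_relay: Block-shaped relay, loose, standing on its foot at any yaw. Grey box body 52 (x) x 36 (y) x 58 (z) mm above a narrower black foot 40 (x) x 28 (y) x 26 mm (tip 34 x 22); 84 mm high in all, about 0.12 kg. Origin: centre of the foot's underside, z up. Shoulder (foot to body step) at z = 26 mm. Fits the socket either way round (half turn about z).
- socket: Rectangular hole in the sloping panel. Origin: centre of its mouth, on the panel surface. z: out of the panel, 30 deg from vertical, leaning to the robot side; x up the slope; y to the left. Hole 44 (x) x 32 (y) mm, 30 deep, 3 mm chamfer, 2 mm play each side of the foot. Relay goes in along -z, its x along this x or -x, until its shoulder meets the panel (its origin at z = -26 mm).
- control_unit: Grey control unit, fixed, 160 (x) x 250 (y) mm. Origin on the worktop; x to its back, y left, z up. Left part (y 0 to 135 mm): 30 deg panel rising from 35 mm height at x = -115 to 102 mm at x = 0. Right part (y -115 to 0): flat deck 85 mm high, x -90 to 45. Socket at (-56, 67) mm, key at (-25, -60) mm in x, y. A 2 mm black bezel frames the socket (inside 60 x 48 mm).
- key (a joint): Angle of the timer's winding key, rad: 0 run down, grows as it turns clockwise seen from above; hard stop at 2.6 = fully wound. Starts between 0 and 0.5. A light spring resists winding, but friction holds the key wherever it is let go; turning takes 0.06 to 0.1 N m. Partial turns with regrasps are fine.
- key_grip (a point): On the key's vertical axis, mid-height of its upright flat steel wing, to grip from above. Turns with the key: x along the wing, y across it, z up. Wing 63 mm long (x), 10 thick (y), from 17 mm below to 17 mm above this point; deck 35 mm below it. A small pointer under the wing on its +x side comes up to a short steel post on the deck when fully wound.
- round_relay: The other relay, loose, not for this socket: grey cylinder 46 mm in diameter on a black foot of 34 mm diameter, 84 mm high, standing 130 mm or more from the block relay. Origin: centre of its underside. Must stay where it stands. Both relays stand on the robot's side of a tall fixed black instrument (face at about x = 0.57 m, y from 0 to 0.35 m): keep clear of it.

How it is judged:
By the outcome, as a careful person would: the job done as asked, in the order asked, and still so for the second after the job is handed in, with the robot touching nothing.
It also fails if it takes over 64 s, if anything falls off the work surface, if the arm or the gripper's body presses on something with over 40 N, if the wrist force passes 120 N, or if a joint passes its speed limit or range.

## Working session

There is one attempt and no reset: what is moved stays moved. The work goes in short steps, Python scripts to look and compute and a shell command to move; the robot and the scene stay as the last step left them, time stands still between calls to the robot, and variables do not carry over. Pictures are saved under pics/ and viewed, at most 10 in all, crops included, and the job is handed in when it is done.

```bash
mkdir -p pics; ls; cat > h.py <<'E'
import numpy as np, cv2
from plant import sensors, viewer, ctrl
from scipy.spatial.transform import Rotation as R
def snap(n,f):
    m=viewer.camera_model(n); im=viewer.get_image(n); cv2.imwrite('pics/'+f,im[:,:,::-1]); np.savez('pics/'+f+'.npz',im=im,**{k:np.array(m[k]) for k in('K','k1','rvec','tvec')}); return m,im
def load(f):
    d=np.load('pics/'+f+'.npz'); return d,d['im']
def ray(m,uv):
    K=np.array(m['K']); k=float(m['k1']); uv=np.atleast_2d(np.array(uv,float))
    d=np.c_[(uv[:,0]-K[0,2])/K[0,0],(uv[:,1]-K[1,2])/K[1,1]]
    s=d.copy()
    for _ in range(20): s=d/(1+k*(s**2).sum(1,keepdims=True))
    Rm=R.from_rotvec(np.array(m['rvec']).ravel()).as_matrix(); C=-Rm.T@np.array(m['tvec']).ravel()
    v=np.c_[s,np.ones(len(s))]@Rm
    return C,v
def onz(m,uv,z):
    C,v=ray(m,uv); return C+v*((z-C[2])/v[:,2])[:,None]
def onplane(m,uv,p0,n):
    C,v=ray(m,uv); return C+v*(((np.array(p0)-C)@n)/(v@n))[:,None]
def proj(m,P):
    Rm=R.from_rotvec(np.array(m['rvec']).ravel()).as_matrix(); c=np.atleast_2d(P)@Rm.T+np.array(m['tvec']).ravel()
    s=c[:,:2]/c[:,2:]; s=s*(1+float(m['k1'])*(s**2).sum(1,keepdims=True)); K=np.array(m['K'])
    return s*[K[0,0],K[1,1]]+K[:2,2]
E
python3 - <<'E'
from h import *
a=snap('scene','scene0.png')[1];b=snap('top','top0.png')[1]
print(sensors.read_state(), viewer.camera_model('top'),viewer.camera_model('scene'))
E
```

```text
pics
{'t': 0.1, 'joints': array([-1.13541318e+00,  3.53588729e-01,  1.63405829e+00, -7.94935538e-06,
        1.15520538e+00, -2.39579680e-03]), 'joint_velocities': array([ 0.00015164, -0.00042005, -0.00278144,  0.00067938, -0.00021206,
        0.00099936]), 'joint_torque': array([ 3.07539285e-04, -5.94904625e+01, -3.34931338e+01,  6.98385760e-02,
        1.83269929e-02, -4.06798051e-05]), 'eef_pos': array([ 264.75037306, -565.6189885 ,  185.33327672]), 'ee_rot': array([ 9.76138655e-01,  2.17147252e-01, -1.38851927e-04, -6.14391732e-04]), 'contact_force': array([0.60008709, 0.22833736, 0.05077757]), 'moment': array([-0.01498369,  0.01159739, -0.01456204]), 'finger_force': 0.0, 'grip_width': 91.83047281327656} {'K': array([[407.50830182,   0.        , 276.11749693],
       [  0.        , 407.50830182, 208.3627765 ],
       [  0.        ,   0.        ,   1.        ]]), 'k1': -0.07927987082227535, 'rvec': array([ 2.08730896, -2.13126853,  0.1760987 ]), 'tvec': array([ 26.60586991, 544.16187535, 968.30031123])} {'K': array([[527.18983494,   0.        , 276.02318637],
       [  0.        , 527.18983494, 207.00465401],
       [  0.        ,   0.        ,   1.        ]]), 'k1': -0.12350834438089112, 'rvec': array([ 1.1205101 , -2.33278271,  1.05376818]), 'tvec': array([ 347.92460496,  361.87252676, 1183.70760011])}
```

View pics/top0.png

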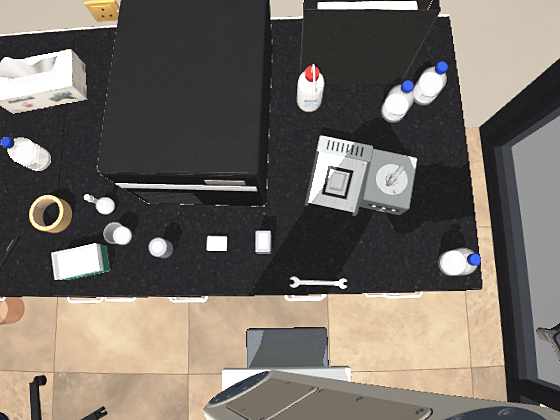

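View pics/scene0.png

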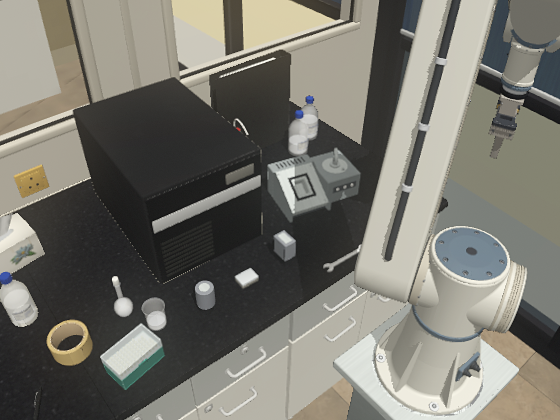

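The top view shows the block relay at (263,242), the round relay at (160,247), the socket at (338,181) and the key at (393,178). The scene view shows the block relay at (285,245) and the socket at (302,187). Next I'll measure all four.

```bash
python3 - <<'E'
from h import *
d,im=load('top0.png'); s,_=load('scene0.png')
g=cv2.cvtColor(im,cv2.COLOR_RGB2GRAY)
for (x0,y0,x1,y1),z in (((245,222,285,265),84),((140,230,180,265),84)):
    m=(g[y0:y1,x0:x1]>100).astype(np.uint8); c=max(cv2.findContours(m,0,1)[0],key=cv2.contourArea)
    r=cv2.minAreaRect(c.astype(np.float32)+[x0,y0]); print(r, onz(d,cv2.boxPoints(r),z).round(0).tolist(), onz(d,r[0],z).round(1))
for uv,z in (((338,181),70),((393,178),120),((362,175),85)): print(uv,onz(d,uv,z).round(1))
cr=np.concatenate([cv2.resize(im[125:265,240:425],None,fx=4,fy=4,interpolation=2)],0)
cv2.imwrite('pics/crop1.png',cr[:600,:800,::-1])
E
```

```text
Traceback (most recent call last):
cv2.error: OpenCV(4.12.0) /io/opencv/modules/imgproc/src/convhull.cpp:143: error: (-215:Assertion failed) total >= 0 && (depth == CV_32F || depth == CV_32S) in function 'convexHull'
```

```bash
python3 - <<'E'
from h import *
d,im=load('top0.png'); s,_=load('scene0.png')
g=cv2.cvtColor(im,cv2.COLOR_RGB2GRAY)
for (x0,y0,x1,y1),z in (((245,222,285,265),84),((140,230,180,265),84)):
    m=(g[y0:y1,x0:x1]>100).astype(np.uint8); c=max(cv2.findContours(m,0,1)[0],key=cv2.contourArea)
    r=cv2.minAreaRect((c+[x0,y0]).astype(np.float32)); print(r, onz(d,cv2.boxPoints(r),z).round(0).tolist(), onz(d,r[0],z).round(1))
for uv,z in (((338,181),70),((393,178),120),((362,175),85)): print(uv,onz(d,uv,z).round(1))
cr=cv2.resize(im[125:265,240:425],None,fx=4,fy=4,interpolation=2)
cv2.imwrite('pics/crop1.png',cr[:600,:800,::-1])
E
```

```text
((262.5, 242.0), (22.0, 15.0), 90.0) [[484.0, 66.0, 84.0], [483.0, 30.0, 84.0], [431.0, 31.0, 84.0], [431.0, 67.0, 84.0]] [[457.3  48.6  84. ]]
((158.47171020507812, 248.34906005859375), (22.630956649780273, 19.32858657836914), 60.945396423339844) [[460.0, 336.0, 84.0], [482.0, 295.0, 84.0], [434.0, 266.0, 84.0], [412.0, 307.0, 84.0]] [[446.7 300.8  84. ]]
(338, 181) [[ 607.  -140.5   70. ]]
(393, 178) [[ 598.2 -264.6  120. ]]
(362, 175) [[ 616.9 -198.2   85. ]]
```

View pics/crop1.png

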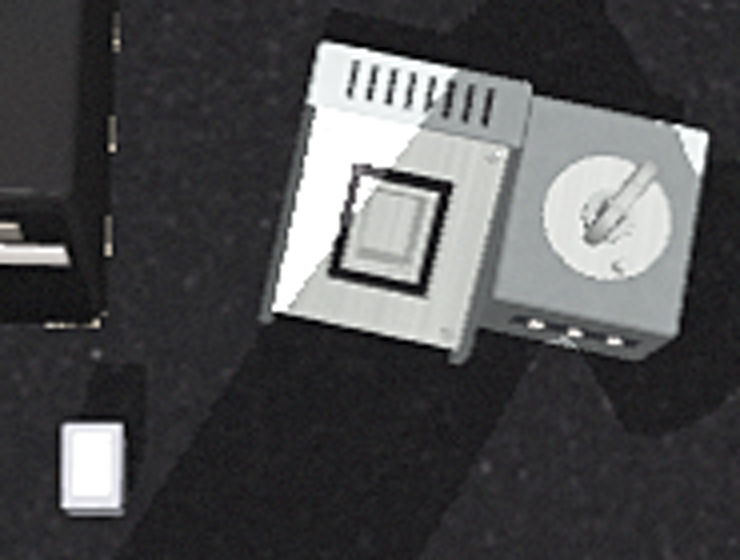

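Block relay: about (457, 49), yaw about 0, and the top measures 52×36 as it should. The crop shows the bezel's outer corners at (355,163), (453,182), (428,297) and (328,275), the key wing from (593,238) to (652,165), and the unit yawed clockwise. Moves can't tilt the tool, so the relay has to pivot passively in the pads. I'll work out the unit pose and the first move.

```bash
cat >> h.py <<'E'
def unit(yaw): 
    Rz=R.from_euler('z',yaw,degrees=True).as_matrix(); return Rz, Rz@np.array([-.5,0,3**.5/2])
def move(dst,s=None):
    "shift in tool axes (cm) to world TCP dst"
    s=s or sensors.read_state(); Rt=R.from_quat(s['ee_rot']).as_matrix()
    print('t',round(s['t'],2),'eef',np.round(s['eef_pos'],1),'toolx',Rt[:,0].round(3),'tooly',Rt[:,1].round(3),'shift cm',(Rt.T@(np.array(dst)-s['eef_pos'])/10).round(2))
E
python3 - <<'E'
from h import *
d,_=load('top0.png')
c=lambda l: np.array(l)/4.+[240,125]-.375
ang=lambda a,b: round(float(np.degrees(np.arctan2(b[1]-a[1],b[0]-a[0]))),1)
e=onz(d,c([[530,95],[710,130],[495,300],[680,335]]),85); print(e.round(0).tolist(), 'yaw', ang(e[1],e[0])-90, ang(e[3],e[2])-90, 'side',ang(e[3],e[1]))
yaw=ang(e[1],e[0])-90
for _ in range(3):
    Rz,n=unit(yaw); b=onplane(d,c([[355,163],[453,182],[428,297],[328,275]]),[607,-140,69],n)
    S=b.mean(0); yaw=np.mean([ang(b[1],b[0])-90,ang(b[2],b[3])-90,ang(b[3],b[0]),ang(b[2],b[1])]); print('socket',S.round(1),yaw,[np.linalg.norm(b[i]-b[i-1]).round(0) for i in range(4)])
O=S-Rz@[-56,67,0]; print('unit O',O.round(0),'key',(O+Rz@[-25,-60,0]).round(0))
w=onz(d,c([[593,238],[652,165]]),[130]); print('wing',w.round(0),ang(w[0],w[1]),w.mean(0))
move([467,48.6,150])
E
```

```text
[[685.0, -228.0, 85.0], [660.0, -339.0, 85.0], [555.0, -198.0, 85.0], [531.0, -309.0, 85.0]] yaw -12.799999999999997 -12.299999999999997 side -13.0
socket [ 604.8 -139.    67.6] -13.325 [np.float64(74.0), np.float64(61.0), np.float64(75.0), np.float64(64.0)]
socket [ 604.8 -139.    67.6] -13.350000000000001 [np.float64(74.0), np.float64(61.0), np.float64(75.0), np.float64(64.0)]
socket [ 604.8 -139.    67.6] -13.350000000000001 [np.float64(74.0), np.float64(61.0), np.float64(75.0), np.float64(64.0)]
unit O [ 644. -217.   68.] key [ 606. -270.   68.]
wing [[ 581. -249.  130.]
 [ 625. -287.  130.]] -41.3 [ 602.8633978 -267.8141963  130.       ]
t 0.1 eef [ 264.8 -565.6  185.3] toolx [ 0.906  0.424 -0.   ] tooly [ 0.424 -0.906 -0.001] shift cm [ 44.36 -47.05   3.59]
```

```bash
python3 -m crank '[[9.1,10.9,-21,-4.5,25],[9.1,10.9,-21,-4.5,25],[9.1,10.9,-21,-4.5,25],[9.1,10.9,-21,-4.5,25],[9.1,10.9,-21,-4.5,25]]' && python3 -c "
from h import *
move([467,48.6,200])"
```

```text
t: 0.6
eef_pos: [274.1, -327.1, 231.0]
ee_rot: [1.0, 0.001, -0.0, -0.0]
contact_force: [1.3, -0.1, 0.5]
grip_width: 91.1
finger_force: 0.0
t 0.6 eef [ 274.1 -327.1  231. ] toolx [ 1.     0.001 -0.   ] tooly [ 0.001 -1.    -0.001] shift cm [ 19.33 -37.55   3.12]
```

```bash
python3 -m crank '[[9.1,2,-4.5,0,0],[9.1,5,-9,0,0],[9.1,7,-13.5,0,0],[9.1,9,-18,0,0],[9.1,11,-22,0,0]]' && python3 -m crank '[[9.1,4,-5,0,0],[9.1,7,-10,1,0],[9.1,8.3,-15.5,2,0],[9.1,8.3,-15.5,3,0],[9.1,8.3,-15.5,3,0]]' && python3 - <<'E'
from h import *
move([467,48.6,200]); snap('wrist','w1.png')
E
```

```text
t: 1.1
eef_pos: [384.5, -107.4, 231.1]
ee_rot: [1.0, 0.001, 0.0, 0.0]
contact_force: [0.3, -0.8, -0.3]
grip_width: 90.7
finger_force: 0.0
t: 1.6
eef_pos: [466.8, 48.6, 199.1]
ee_rot: [1.0, 0.003, -0.001, -0.0]
contact_force: [-0.9, -0.0, 0.2]
grip_width: 90.6
finger_force: 0.0
t 1.6 eef [466.8  48.6 199.1] toolx [ 1.     0.005 -0.003] tooly [ 0.005 -1.    -0.001] shift cm [ 0.02 -0.   -0.09]
```

View pics/w1.png

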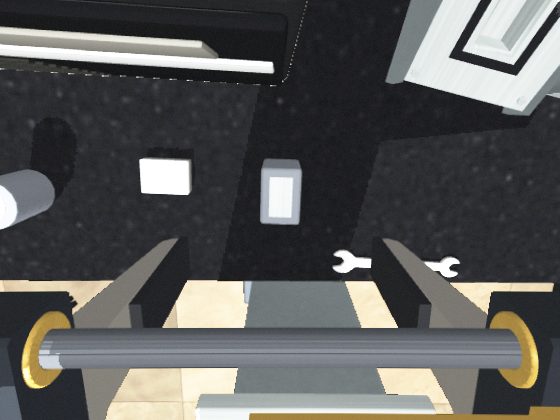

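The wrist view shows the block relay's top at about (262,169)–(300,224), the near edge of the panel at top right, and the round relay at far left. I'll refine the relay's position.

```bash
python3 - <<'E'
from h import *
d,im=load('w1.png')
g=cv2.cvtColor(im,cv2.COLOR_RGB2GRAY)[150:235,250:312]
m=(g>75).astype(np.uint8); c=max(cv2.findContours(m,0,1)[0],key=cv2.contourArea)[:,0]+[250,150]
print(cv2.approxPolyDP(c[:,None],3,True)[:,0].tolist())
P=onz(d,[[262,224],[300,224],[263,169],[300,168]],84); print(P.round(1).tolist(), P.mean(0).round(1))
C,v=ray(d,[280,200]); print('cam',C.round(0))
move([467,P.mean(0)[1],47])
E
```

```text
[[265, 159], [261, 169], [260, 221], [297, 224], [299, 163], [291, 159]]
[[434.6, 65.2, 84.0], [434.8, 30.9, 84.0], [484.7, 63.9, 84.0], [485.8, 31.9, 84.0]] [460.  48.  84.]
cam [540.  50. 397.]
t 1.65 eef [466.4  46.9 199.8] toolx [ 1.     0.005 -0.003] tooly [ 0.005 -1.     0.   ] shift cm [ 0.1  -0.11 15.28]
```

```bash
python3 -m crank '[[9.1,0.2,0,4,0],[9.1,0.2,0,8,0],[9.1,0.2,0,12,0],[9.1,0.2,0,15.2,0],[9.1,0.2,0,15.2,0]]' && python3 -m crank '[[2,0,0,0,0],[2,0,0,0,0],[2,0,0,0,0],[2,0,0,0,0],[2,0,0,0,0]]' 6
```

```text
t: 2.15
eef_pos: [465.8, 44.1, 46.2]
ee_rot: [1.0, 0.0, -0.003, 0.0]
contact_force: [1.1, 0.2, -0.3]
grip_width: 90.7
finger_force: 0.0
t: 2.65
eef_pos: [469.7, 45.7, 49.8]
ee_rot: [1.0, 0.001, 0.001, -0.0]
contact_force: [-0.2, -0.2, -0.1]
grip_width: 52.9
finger_force: 0.0
```

```bash
python3 -m crank '[[2,0,0,0,0],[2,0,0,0,0],[2,0,0,0,0],[2,0,0,0,0],[2,0,0,0,0]]' 6;python3 -m crank '[[2,0,0,0,0],[2,0,0,-1,0],[2,0,0,-2,0],[2,0,0,-4,0],[2,0,0,-4,0]]' 6; python3 - <<'E'
from h import *
move([467,48,47]); im=snap('wrist','w2.png')[1]; cv2.imwrite('pics/w2c.png',im[120:,100:460,::-1])
E
```

```text
t: 3.15
eef_pos: [469.3, 45.7, 49.0]
ee_rot: [1.0, 0.001, 0.0, -0.0]
contact_force: [-0.1, 0.9, 2.3]
grip_width: 36.2
finger_force: 6.0
t: 3.65
eef_pos: [470.9, 45.7, 91.4]
ee_rot: [1.0, 0.001, 0.002, -0.0]
contact_force: [-0.1, 0.2, -0.6]
grip_width: 36.0
finger_force: 5.9
t 3.65 eef [470.9  45.7  91.4] toolx [1.    0.001 0.004] tooly [ 0.001 -1.    -0.   ] shift cm [-0.41 -0.22  4.44]
```

View pics/w2c.png

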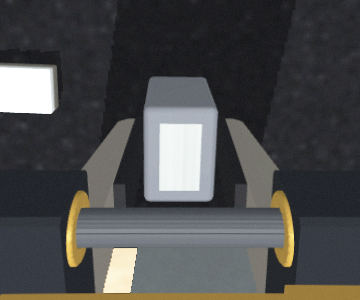

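The relay is held between the pads and lifted; its top face runs from (147,108) to (214,200) in the crop. I'll check its tilt and work out the transport.

```bash
cat >> h.py <<'E'
def corners(g,tilt,yaw,dx=10,h=66):
    "world points of relay held at grasp point g, tilted (top to -x of tool yaw): top 4 (near L,R, far L,R), foot tip 4"
    a=np.radians(tilt); Rt=R.from_euler('z',yaw,degrees=True).as_matrix()@np.array([[np.cos(a),0,-np.sin(a)],[0,1,0],[np.sin(a),0,np.cos(a)]])
    P=np.array([[-26,18,84],[-26,-18,84],[26,18,84],[26,-18,84],[-17,11,0],[-17,-11,0],[17,11,0],[17,-11,0.]])-[dx,0,h]
    return np.array(g)+P@Rt.T
E
python3 - <<'E'
from h import *
d,im=load('w2.png')
for t in (0,5,10,20,30): print(t,(proj(d,corners([470.5,46.5,110],t,0)[:4])-[100,120]).round(0).tolist())
a=np.radians(-13); S=np.array([605,-139,69.]); Rz,n=unit(-13); 
print(n, Rz[:,0])
E
```

```text
0 [[144.0, 208.0], [215.0, 208.0], [141.0, 110.0], [218.0, 110.0]]
5 [[144.0, 207.0], [215.0, 207.0], [141.0, 114.0], [218.0, 115.0]]
10 [[145.0, 205.0], [214.0, 205.0], [141.0, 119.0], [219.0, 119.0]]
20 [[146.0, 200.0], [213.0, 200.0], [141.0, 128.0], [219.0, 128.0]]
30 [[147.0, 193.0], [212.0, 193.0], [141.0, 137.0], [219.0, 137.0]]
[-0.48718503  0.11247553  0.8660254 ] [ 0.97437006 -0.22495105 -0.        ]
```

The relay is still vertical. It needs to tilt 30°, top toward the robot, so I'll set it down and regrip it on its near side (dx≈-14). Then I can tip it about its near foot edge on the worktop, rolling in the pads.

```bash
python3 -m crank '[[2,0,0,2,0],[2,0,0,4,0],[2,0,0,4,0],[6,0,0,4,0],[6,0,0,4,0]]' 6; python3 -m crank '[[6,-1.2,0,0,0],[6,-2.4,0,0,0],[6,-2.4,0,0,0],[2,-2.4,0,0,0],[2,-2.4,0,0,0]]' 6;  python3 -m crank '[[2,0,0,0,0],[2,0,0,0,0],[2,0,0,0,0],[2,0,0,0,0],[2,0,0,0,0]]' 6
```

```text
t: 4.2
eef_pos: [469.3, 45.6, 49.4]
ee_rot: [1.0, 0.001, 0.0, 0.0]
contact_force: [-0.2, -0.5, -0.2]
grip_width: 50.0
finger_force: 0.0
t: 4.7
eef_pos: [445.6, 45.7, 49.3]
ee_rot: [1.0, 0.001, 0.0, -0.0]
contact_force: [0.2, 0.1, -0.4]
grip_width: 46.4
finger_force: 0.0
t: 5.2
eef_pos: [445.3, 45.6, 49.0]
ee_rot: [1.0, 0.001, 0.0, -0.0]
contact_force: [0.2, -0.4, 0.9]
grip_width: 35.9
finger_force: 6.0
```

```bash
python3 -m crank '[[2,-0.3,0,0.15,0],[2,-0.7,0,0.15,0],[2,-1.1,0,0.2,0],[2,-1.45,0,0.25,0],[2,-1.8,0,0.3,0]]' 6; python3 -m crank '[[2,-0.4,0,0.12,0],[2,-0.8,0,0.25,0],[2,-1.2,0,0.42,0],[2,-1.6,0,0.6,0],[2,-2.0,0,0.8,0]]' 6; python3 - <<'E'
from h import *
s=sensors.read_state();move([467,48,47],s); d,im=snap('wrist','w3.png'); cv2.imwrite('pics/w3c.png',im[120:,100:460,::-1])
for t in (0,10,20,30,35): print(t,(proj(d,corners(s['eef_pos']+[0,1,19],t,0,-14,68)[:4])-[100,120]).round(0).tolist())
E
```

```text
t: 5.7
eef_pos: [426.7, 45.6, 45.9]
ee_rot: [1.0, 0.001, -0.0, 0.0]
contact_force: [0.7, -0.1, 0.1]
grip_width: 35.9
finger_force: 6.0
t: 6.2
eef_pos: [406.5, 45.5, 37.8]
ee_rot: [1.0, 0.001, -0.0, -0.0]
contact_force: [-1.7, 1.0, 3.7]
grip_width: 36.0
finger_force: 6.0
t 6.2 eef [406.5  45.5  37.8] toolx [ 1.     0.001 -0.   ] tooly [ 0.001 -1.    -0.   ] shift cm [ 6.05 -0.24 -0.92]
0 [[142.0, 163.0], [216.0, 163.0], [140.0, 58.0], [219.0, 59.0]]
10 [[143.0, 165.0], [215.0, 165.0], [138.0, 69.0], [220.0, 69.0]]
20 [[144.0, 166.0], [215.0, 167.0], [137.0, 83.0], [221.0, 83.0]]
30 [[144.0, 166.0], [214.0, 167.0], [136.0, 98.0], [222.0, 99.0]]
35 [[145.0, 166.0], [214.0, 166.0], [136.0, 107.0], [223.0, 107.0]]
```

View pics/w3c.png

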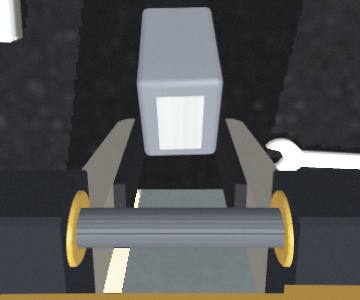

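It worked: the relay has tilted toward the robot, with the top's near edge at row ~155, far edge at ~84 and the lower end of its far face at ~9 in the crop. I'll fit the tilt from those edge rows.

```bash
cat >> h.py <<'E'
from scipy.optimize import least_squares
def held(d,g,yaw,rows,col=280,h=68):
    "tilt, dx of held relay from image rows of near-top, far-top, far-shoulder edges at the centre"
    def f(p):
        a=np.radians(p[0]); Rt=R.from_euler('z',yaw,degrees=True).as_matrix()@np.array([[np.cos(a),0,-np.sin(a)],[0,1,0],[np.sin(a),0,np.cos(a)]])
        P=np.array([[-25,0,84],[26,0,83.5],[26,0,27.]])-[p[1],0,p[2]]
        return np.r_[proj(d,np.array(g)+P@Rt.T)[:,1]-rows,(p[2]-h)*.3]
    r=least_squares(f,[25,-14,h]); return r.x.round(1),r.fun.round(1)
E
python3 - <<'E'
from h import *
for f,g,c in (('w3.png',[406.5,46.5,56.8],-14),('w2.png',[470.5,46.5,110],10)):
    d,im=load(f); gr=cv2.cvtColor(im,cv2.COLOR_RGB2GRAY).astype(float)[:,276:284].mean(1)
    e=np.gradient(cv2.GaussianBlur(gr[:,None],(1,5),1).ravel()); 
    print([(i,round(e[i],1)) for i in range(110,330) if abs(e[i])>3 and abs(e[i])==abs(e[i-2:i+3]).max()])
E
```

```text
[(127, np.float64(34.6)), (200, np.float64(8.2)), (206, np.float64(-4.8)), (216, np.float64(21.2)), (269, np.float64(-20.3)), (274, np.float64(-40.5)), (309, np.float64(28.6)), (327, np.float64(-14.8))]
[(196, np.float64(21.6)), (227, np.float64(13.6)), (243, np.float64(20.2)), (310, np.float64(-21.8)), (321, np.float64(-41.4)), (327, np.float64(12.1))]
```

```bash
python3 - <<'E'
from h import *
d,_=load('w3.png'); print(held(d,[406.5,46.5,56.8],0,np.array([274.5,202,127])))
d,_=load('w2.png'); print(held(d,[470.5,46.5,110],0,np.array([321.5,228,196])))
E
```

```text
(array([ 29. , -19.7,  70.6]), array([ 0.3, -0.1, -0.1,  0.8]))
(array([ 1.8,  9.4, 68.9]), array([ 0.1, -0.1, -0.1,  0.3]))
```

```bash
python3 -m crank '[[2,0,0,-3,0],[2,0,0,-7,0],[2,2,3,-9.4,2],[2,5,6.5,-9.4,6],[2,8,10,-9.4,9]]' 6; python3 -m crank '[[2,2,3,0,2],[2,4,6,0,4],[2,5,6.7,0,4],[2,5,6.7,0,4],[2,5,6.7,0,4]]' 6; python3 - <<'E'
from h import *
s=sensors.read_state();move([539.5,-124,132],s); d,im=snap('wrist','w4.png')
E
```

```text
t: 6.75
eef_pos: [488.4, -55.6, 132.9]
ee_rot: [0.997, -0.079, 0.001, 0.0]
contact_force: [-0.3, 0.6, -1.9]
grip_width: 35.9
finger_force: 6.0
t: 7.25
eef_pos: [525.3, -127.4, 131.3]
ee_rot: [0.994, -0.112, -0.001, -0.0]
contact_force: [-0.0, 0.6, -0.6]
grip_width: 35.9
finger_force: 6.0
t 7.25 eef [ 525.3 -127.4  131.3] toolx [ 0.975 -0.223 -0.002] tooly [-0.223 -0.975 -0.   ] shift cm [ 1.31 -0.65 -0.07]
```

View pics/w4.png

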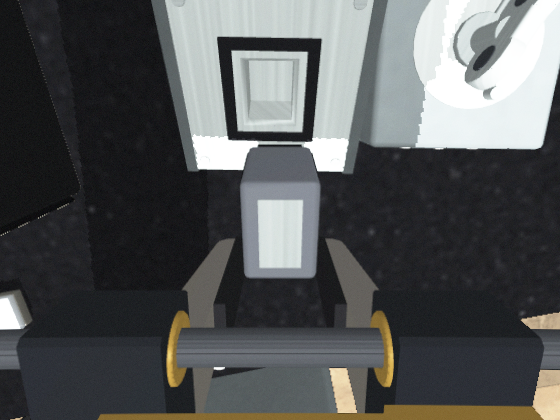

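The wrist view shows the bezel's outer corners at (217,38), (322,37), (314,143) and (229,140), and the held relay with its top edges at rows ~275 and ~180. I'll measure the socket and the held tilt from this picture.

```bash
python3 - <<'E'
from h import *
d,im=load('w4.png'); gr=cv2.cvtColor(im,cv2.COLOR_RGB2GRAY)
e=np.gradient(cv2.GaussianBlur(gr.astype(float)[:,276:284].mean(1)[:,None],(1,5),1).ravel())
print([(i,round(e[i],1)) for i in range(110,330) if abs(e[i])>3 and abs(e[i])==abs(e[i-2:i+3]).max()])
print(held(d,[525.8,-126.5,150.5],-13,np.array([275,182,149])))
m=(gr<45).astype(np.uint8); n,l,st,_=cv2.connectedComponentsWithStats(m[20:150,200:340]); 
k=[i for i in range(1,n) if 60<st[i,2]<115 and 60<st[i,3]<115]; print(st[k])
c=max(cv2.findContours((l==k[0]).astype(np.uint8),0,1)[0],key=cv2.contourArea)
q=cv2.approxPolyDP(cv2.convexHull(c),5,True)[:,0]+[200,20]; print(q.tolist())
ang=lambda a,b: round(float(np.degrees(np.arctan2(b[1]-a[1],b[0]-a[0]))),1)
Rz,n=unit(-13); b=onplane(d,np.array(q[:4],float),[605,-139,71],n); print(b.round(1).tolist(), b.mean(0).round(1), [ang(b[i-1],b[i]) for i in range(4)],[np.linalg.norm(b[i]-b[i-1]).round(0) for i in range(4)])
E
```

```text
[(119, np.float64(11.8)), (123, np.float64(-7.2)), (131, np.float64(-48.9)), (141, np.float64(52.2)), (144, np.float64(-50.1)), (182, np.float64(10.1)), (200, np.float64(22.6)), (268, np.float64(-21.6)), (278, np.float64(-29.2)), (327, np.float64(6.8))]
(array([  8.4, -14. ,  73.7]), array([ 0.9, -0.4, -0.3,  1.7]))
[[  18   17  103  104 3594]]
[[218, 37], [320, 39], [311, 139], [229, 138]]
[[642.2, -115.3, 88.8], [627.5, -175.2, 88.4], [566.0, -160.2, 51.8], [580.4, -100.5, 52.2]] [ 604.  -137.8   70.3] [-13.5, -103.8, 166.3, 76.4] [np.float64(73.0), np.float64(62.0), np.float64(73.0), np.float64(61.0)]
```

Socket at (604.5, -138, 69.5), yaw about -13.5, agreeing with the top view. The light grip let the relay swing back to about 8°, so I'll tip it again on the worktop in front of the unit. This time I'll tighten the grip before lifting.

```bash
python3 -m crank '[[2,-3,0,0,0],[2,-5,0,2,0],[2,-5,0,5,0],[2,-5,0,7.8,0],[2,-5,0,7.8,0]]' 6; python3 -m crank '[[2,-0.86,0,0.4,0],[2,-1.7,0,0.65,0],[2,-2.4,0,0.95,0],[2,-2.95,0,1.25,0],[2,-3.25,0,1.45,0]]' 6;  python3 -m crank '[[2,0,0,0,0],[2,0,0,0,0],[2,0,0,0,0],[2,0,0,0,0],[2,0,0,0,0]]' 40; python3 - <<'E'
from h import *
s=sensors.read_state();move([539.5,-124,132],s); d,im=snap('wrist','w5.png'); gr=cv2.cvtColor(im,cv2.COLOR_RGB2GRAY)
e=np.gradient(cv2.GaussianBlur(gr.astype(float)[:,276:284].mean(1)[:,None],(1,5),1).ravel())
print([(i,round(e[i],1)) for i in range(80,330) if abs(e[i])>3 and abs(e[i])==abs(e[i-2:i+3]).max()])
E
```

```text
t: 7.8
eef_pos: [474.2, -115.2, 51.5]
ee_rot: [0.994, -0.112, -0.003, -0.0]
contact_force: [-1.8, 0.1, -0.7]
grip_width: 35.8
finger_force: 6.0
t: 8.3
eef_pos: [445.7, -109.7, 40.7]
ee_rot: [0.994, -0.113, 0.001, 0.0]
contact_force: [-2.0, 1.1, 9.1]
grip_width: 35.8
finger_force: 6.0
t: 8.8
eef_pos: [445.9, -109.8, 40.7]
ee_rot: [0.994, -0.113, 0.001, 0.0]
contact_force: [-2.1, 1.2, 9.5]
grip_width: 35.4
finger_force: 40.0
t 8.8 eef [ 445.9 -109.8   40.7] toolx [ 0.975 -0.224  0.001] tooly [-0.224 -0.975 -0.   ] shift cm [ 9.45 -0.71 -9.11]
[(140, np.float64(30.6)), (192, np.float64(22.3)), (204, np.float64(-14.2)), (209, np.float64(18.9)), (282, np.float64(-61.0)), (318, np.float64(-4.0)), (323, np.float64(48.0)), (327, np.float64(-39.2))]
```

```bash
python3 -m crank '[[2,0,0,-3,0],[2,0,0,-6,0],[2,2,0,-9.5,0],[2,4,0,-9.5,0],[2,4,0,-9.5,0]]' 40; python3 - <<'E'
from h import *
d,_=load('w5.png')
for r in ([282,198,140],[282,204,140],[280,194,140]): print(held(d,[446.4,-109,60.2],-13,np.array(r)))
s=sensors.read_state(); d,im=snap('wrist','w6.png'); cv2.imwrite('pics/w6c.png',cv2.resize(im[90:300,200:360,::-1],None,fx=2.5,fy=2.5,interpolation=2)); print(s['eef_pos'])
E
```

```text
t: 9.35
eef_pos: [487.7, -119.5, 136.6]
ee_rot: [0.994, -0.113, 0.003, 0.0]
contact_force: [-0.4, 0.4, -1.0]
grip_width: 35.6
finger_force: 40.0
(array([ 20.2, -15.3,  68.5]), array([ 0.1, -0. , -0. ,  0.2]))
(array([ 23.3, -13.3,  70.3]), array([ 0.3, -0.1, -0.1,  0.7]))
(array([ 18.5, -15.6,  69.4]), array([ 0.2, -0.1, -0.1,  0.4]))
[ 487.74407686 -119.4834272   136.63337421]
```

View pics/w6c.png

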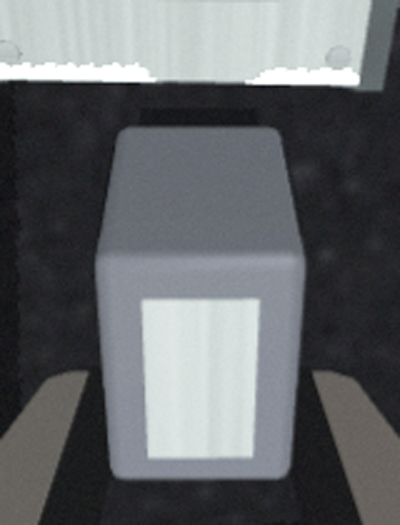

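In the close view the relay is held firmly, with its shoulder edge at row 141, far top at 192 and near top at 281. That puts the tilt at about 18–20°.

```bash
python3 - <<'E'
from h import *
d,_=load('w6.png'); print(held(d,[488.2,-118.7,156],-13,np.array([281.5,192,140])))
E
```

```text
(array([ 17.4, -17.1,  66.8]), array([-0.2,  0.1,  0.1, -0.4]))
```

```bash
python3 -m crank '[[2,-1.5,0,4,0],[2,-1.5,0,7,0],[2,-1.5,0,9.2,0],[2,-1.5,0,9.2,0],[2,-1.5,0,9.2,0]]' 40; python3 -m crank '[[2,-0.3,0,0.3,0],[2,-0.75,0,0.5,0],[2,-1.15,0,0.7,0],[2,-1.55,0,0.95,0],[2,-1.95,0,1.2,0]]' 6;  python3 -m crank '[[2,0,0,0,0],[2,0,0,0,0],[2,0,0,0,0],[2,0,0,0,0],[2,0,0,0,0]]' 40; python3 -m crank '[[2,0,0,-3,0],[2,0,0,-6,0],[2,2,0,-9.5,0],[2,4,0,-9.5,0],[2,4,0,-9.5,0]]' 40;  python3 - <<'E'
from h import *
s=sensors.read_state();print(s['eef_pos']); d,im=snap('wrist','w7.png'); gr=cv2.cvtColor(im,cv2.COLOR_RGB2GRAY)
e=np.gradient(cv2.GaussianBlur(gr.astype(float)[:,262:298].mean(1)[:,None],(1,5),1).ravel())
print([(i,round(e[i],1)) for i in range(80,330) if abs(e[i])>3 and abs(e[i])==abs(e[i-2:i+3]).max()])
E
```

```text
t: 9.9
eef_pos: [468.2, -115.0, 41.7]
ee_rot: [0.994, -0.112, -0.001, -0.0]
contact_force: [-0.2, 0.5, -1.5]
grip_width: 35.5
finger_force: 40.0
t: 10.4
eef_pos: [450.6, -110.9, 30.7]
ee_rot: [0.994, -0.112, -0.0, -0.0]
contact_force: [-1.1, 1.4, 4.5]
grip_width: 36.1
finger_force: 6.0
t: 10.9
eef_pos: [450.7, -110.9, 30.7]
ee_rot: [0.994, -0.112, -0.0, -0.0]
contact_force: [-1.5, 1.8, 5.6]
grip_width: 35.9
finger_force: 40.0
t: 11.4
eef_pos: [493.0, -120.7, 126.7]
ee_rot: [0.994, -0.112, 0.002, 0.0]
contact_force: [-0.5, 0.1, -1.1]
grip_width: 35.7
finger_force: 40.0
[ 492.99550657 -120.70705471  126.73854547]
[(85, np.float64(-52.4)), (96, np.float64(55.6)), (114, np.float64(-59.0)), (132, np.float64(28.4)), (213, np.float64(6.0)), (219, np.float64(-4.1)), (230, np.float64(21.0)), (279, np.float64(-22.6)), (284, np.float64(-33.4)), (318, np.float64(38.3)), (327, np.float64(-60.6))]
```

```bash
cat >> h.py <<'E'
S=np.array([604.5,-138.3,69.5]); RZ,N=unit(-13.4); SX=np.cross(np.cross(N,[1,0,0]),N); SX=RZ@np.array([3**.5/2,0,.5])
def tgt(n,dx,h,tilt=30):
    "TCP for foot bottom centre on the socket axis at height n"
    a=np.radians(tilt); ax=RZ@np.array([np.cos(a),0,np.sin(a)]); az=RZ@np.array([-np.sin(a),0,np.cos(a)])
    return S+n*N+dx*ax+h*az-[0,0,19]
E
python3 - <<'E'
from h import *
d,_=load('w7.png'); x,r=held(d,[493,-120,146],-13.2,np.array([284.5,213.5,132.])); print(x,r)
for n in (25,5,-5,-15,-26): move(tgt(n,x[1],x[2],x[0]))
E
```

```text
[ 30.5 -19.8  65.1] [-0.3  0.   0.1 -0.9]
t 11.45 eef [ 490.5 -120.1  125.5] toolx [ 0.975 -0.223  0.   ] tooly [-0.223 -0.975  0.   ] shift cm [ 5.26 -0.83  0.73]
t 11.45 eef [ 490.5 -120.1  125.5] toolx [ 0.975 -0.223  0.   ] tooly [-0.223 -0.975  0.   ] shift cm [ 6.25 -0.82  2.46]
t 11.45 eef [ 490.5 -120.1  125.5] toolx [ 0.975 -0.223  0.   ] tooly [-0.223 -0.975  0.   ] shift cm [ 6.75 -0.82  3.33]
t 11.45 eef [ 490.5 -120.1  125.5] toolx [ 0.975 -0.223  0.   ] tooly [-0.223 -0.975  0.   ] shift cm [ 7.25 -0.81  4.2 ]
t 11.45 eef [ 490.5 -120.1  125.5] toolx [ 0.975 -0.223  0.   ] tooly [-0.223 -0.975  0.   ] shift cm [ 7.8  -0.81  5.15]
```

The tilt is now 30.5° and firmly held. Moving to 20 mm or so above the socket mouth.

```bash
python3 -m crank '[[2,2,-0.4,0,0],[2,4,-0.8,0,0],[2,5.2,-0.8,0.5,0],[2,5.2,-0.8,0.7,0],[2,5.2,-0.8,0.7,0]]' 40;  python3 - <<'E'
from h import *
s=sensors.read_state(); d,im=snap('wrist','w8.png'); gr=cv2.cvtColor(im,cv2.COLOR_RGB2GRAY)
e=np.gradient(cv2.GaussianBlur(gr.astype(float)[:,262:298].mean(1)[:,None],(1,5),1).ravel())
print([(i,round(e[i],1)) for i in range(60,330) if abs(e[i])>3 and abs(e[i])==abs(e[i-2:i+3]).max()])
move(tgt(5,-19.8,65.1,30.5),s)
cv2.imwrite('pics/w8c.png',cv2.resize(im[60:300,170:390,::-1],None,fx=2.5,fy=2.5,interpolation=2))
E
```

```text
t: 11.95
eef_pos: [540.7, -123.6, 117.1]
ee_rot: [0.994, -0.112, -0.002, -0.0]
contact_force: [-0.4, 0.5, -1.5]
grip_width: 35.3
finger_force: 40.0
[(73, np.float64(43.5)), (79, np.float64(-10.4)), (82, np.float64(11.0)), (114, np.float64(-44.7)), (132, np.float64(20.5)), (213, np.float64(4.7)), (219, np.float64(-3.2)), (230, np.float64(17.2)), (279, np.float64(-17.9)), (284, np.float64(-23.0)), (327, np.float64(5.0))]
t 11.95 eef [ 540.7 -123.6  117.1] toolx [ 0.975 -0.224 -0.003] tooly [-0.224 -0.975  0.   ] shift cm [ 1.29 -0.03  1.62]
```

View pics/w8c.png

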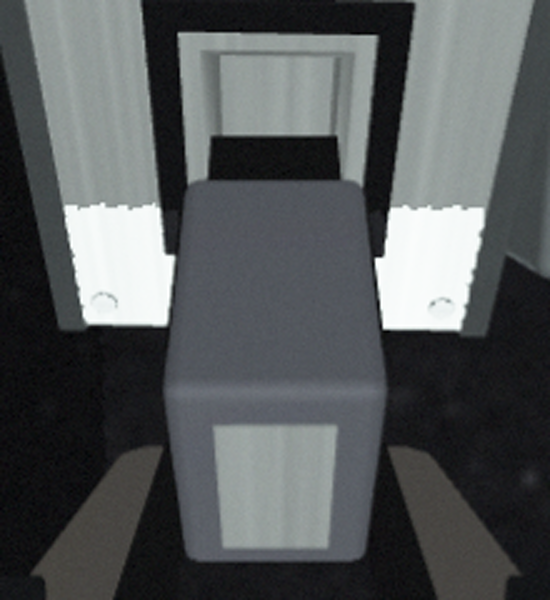

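The foot and socket line up in the close view: the black foot spans crop columns 211–340, and the bezel's inside spans 188–367 at that height. Lowering along the socket axis.

```bash
python3 -m crank '[[2,0.4,0.05,0.5,0],[2,0.9,0.05,1.1,0],[2,1.3,0.05,1.6,0],[2,1.55,0.05,2.05,0],[2,1.8,0.05,2.5,0]]' 40;  python3 - <<'E'
from h import *
s=sensors.read_state(); print(s['contact_force'].round(1),s['moment'].round(2)); move(tgt(-26,-19.8,65.1,30.5),s)
E
```

```text
t: 12.5
eef_pos: [559.9, -128.3, 92.9]
ee_rot: [0.994, -0.112, -0.001, -0.0]
contact_force: [-18.0, 4.2, 18.7]
grip_width: 35.3
finger_force: 40.0
[-18.    4.2  18.7] [0.88 3.27 0.06]
t 12.5 eef [ 559.9 -128.3   92.9] toolx [ 0.975 -0.224 -0.001] tooly [-0.224 -0.975 -0.   ] shift cm [ 0.86 -0.06  1.89]
```

```bash
python3 -m crank '[[2,-0.1,0,0,0],[2,-0.2,0,0,0],[2,-0.3,0,0,0],[2,-0.4,0,0,0],[2,-0.4,0,0,0]]' 40;  python3 - <<'E'
from h import *
s=sensors.read_state(); print(s['contact_force'].round(1),s['moment'].round(2)); move(tgt(-26,-19.8,65.1,30.5),s)
d,im=snap('wrist','w9.png'); cv2.imwrite('pics/w9c.png',cv2.resize(im[60:300,170:390,::-1],None,fx=2.5,fy=2.5,interpolation=2))
gr=cv2.cvtColor(im,cv2.COLOR_RGB2GRAY)
e=np.gradient(cv2.GaussianBlur(gr.astype(float)[:,262:298].mean(1)[:,None],(1,5),1).ravel())
print([(i,round(e[i],1)) for i in range(40,330) if abs(e[i])>3 and abs(e[i])==abs(e[i-2:i+3]).max()])
E
```

```text
t: 13.0
eef_pos: [556.1, -127.4, 93.6]
ee_rot: [0.994, -0.112, 0.0, -0.0]
contact_force: [-1.5, 0.5, -0.6]
grip_width: 35.8
finger_force: 40.0
[-1.5  0.5 -0.6] [0.07 0.06 0.03]
t 13.0 eef [ 556.1 -127.4   93.6] toolx [ 0.975 -0.224  0.   ] tooly [-0.224 -0.975 -0.   ] shift cm [ 1.25 -0.05  1.95]
[(86, np.float64(-39.4)), (100, np.float64(38.9)), (107, np.float64(-8.9)), (114, np.float64(-38.0)), (132, np.float64(19.3)), (214, np.float64(4.3)), (230, np.float64(17.1)), (269, np.float64(28.1)), (279, np.float64(-21.9)), (284, np.float64(-47.6)), (327, np.float64(4.7))]
```

View pics/w9c.png

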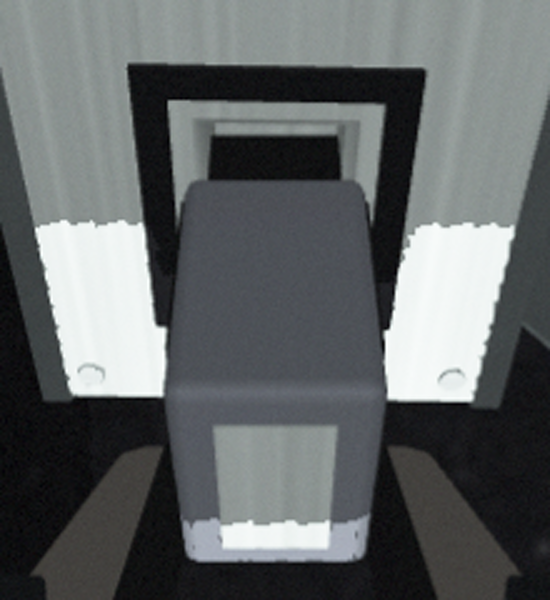

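The view shows the foot's far edge at row 114, just inside the hole's upper rim (row ~109), with the bezel from row 86 to ~190. The earlier force fits contact on the upper rim, so I'll check positions in the socket frame.

```bash
python3 - <<'E'
from h import *
d,_=load('w9.png')
f=lambda c: np.array(c)/2.5+[170,60]-.3
Y=RZ[:,1]
b=onplane(d,f([[128,63],[425,68],[160,325],[387,328],[167,100],[386,103]]),S+2*N,N)-S
print('bezel s,y',np.c_[b@SX,b@Y].round(1).tolist())
b=onplane(d,f([[195,120],[360,121]]),S,N)-S; print('rim',np.c_[b@SX,b@Y].round(1).tolist())
g=np.array([556.1,-127.4,112.6]); x,r=held(d,g,-13.2,np.array([284.5,213.5,132.]));print(x,r)
a=np.radians(x[0]); ax=RZ@[np.cos(a),0,np.sin(a)]; az=RZ@[-np.sin(a),0,np.cos(a)]
for dx,h in ((x[1],x[2]),(-17,67)):
    o=g-dx*ax-h*az
    for p in (-20,-17,17,20): q=o+p*ax-S; print(p,'s',(q@SX).round(1),'n',(q@N).round(1),'y',(q@Y).round(1))
    print('far tip row',proj(d,[o+17*ax,o+20*ax+4*az,o+20*ax+26*az])[:,1].round(1))
E
```

```text
bezel s,y [[38.3, 31.5], [37.8, -30.8], [-36.7, 30.9], [-37.0, -30.0], [29.9, 24.0], [29.7, -23.4]]
rim [[23.9, 18.4], [24.1, -18.3]]
[ 30.2 -19.9  64.9] [-0.3  0.   0.2 -0.9]
-20 s -21.3 n -2.8 y -0.6
-17 s -18.3 n -2.8 y -0.6
17 s 15.7 n -2.6 y -0.6
20 s 18.7 n -2.6 y -0.6
far tip row [118.3 117.6 140.7]
-20 s -24.2 n -4.9 y -0.6
-17 s -21.2 n -4.9 y -0.6
17 s 12.8 n -4.8 y -0.6
20 s 15.8 n -4.7 y -0.6
far tip row [120.7 120.  142.9]
```

```bash
python3 -m crank '[[2,0.1,0.05,0.2,0],[2,0.2,0.05,0.4,0],[2,0.3,0.05,0.6,0],[2,0.4,0.05,0.8,0],[2,0.5,0.05,1,0]]' 20;  python3 - <<'E'
from h import *
s=sensors.read_state(); print(s['contact_force'].round(1),s['moment'].round(2)); move(tgt(-26,-19.8,65.1,30.2),s)
E
```

```text
t: 13.55
eef_pos: [556.7, -127.9, 82.8]
ee_rot: [0.994, -0.112, -0.004, -0.001]
contact_force: [-16.7, 4.2, 12.6]
grip_width: 35.8
finger_force: 20.0
[-16.7   4.2  12.6] [0.86 2.75 0.06]
t 13.55 eef [ 556.7 -127.9   82.8] toolx [ 0.975 -0.224 -0.009] tooly [-0.224 -0.975 -0.   ] shift cm [ 1.21 -0.09  0.85]
```

```bash
cat > est.py <<'E'
from h import *
import sys
s=sensors.read_state(); d,im=snap('wrist',sys.argv[1]); gr=cv2.cvtColor(im,cv2.COLOR_RGB2GRAY)
e=np.gradient(cv2.GaussianBlur(gr.astype(float)[:,264:296].mean(1)[:,None],(1,5),1).ravel())
print('t',s['t'],'F',s['contact_force'].round(1),'M',s['moment'].round(2),s['eef_pos'].round(1))
print([(i,int(gr[i,264:296].mean()),round(e[i],1)) for i in range(80,300) if abs(e[i])>3 and abs(e[i])==abs(e[i-2:i+3]).max()])
E
python3 est.py w10.png
```

```text
t 13.55 F [-16.7   4.2  12.6] M [0.86 2.75 0.06] [ 556.7 -127.9   82.8]
[(87, 49, np.float64(-37.6)), (102, 116, np.float64(40.2)), (110, 75, np.float64(-34.9)), (133, 54, np.float64(20.1)), (226, 93, np.float64(3.5)), (232, 93, np.float64(-3.5)), (241, 110, np.float64(17.1)), (260, 182, np.float64(29.3)), (287, 76, np.float64(-43.4))]
```

```bash
cat >> h.py <<'E'
def where(f,g,rows,h=67):
    d,_=load(f); x,r=held(d,g,-13.2,np.array(rows,float),h=h); a=np.radians(x[0]); ax=RZ@[np.cos(a),0,np.sin(a)]; az=RZ@[-np.sin(a),0,np.cos(a)]
    o=np.array(g)-x[1]*ax-x[2]*az; print(x,r)
    for nm,p,q in (('tip-',-17,0),('tip+',17,0),('sh-',-26,26),('sh+',26,26)): v=o+p*ax+q*az-S; print(nm,'s',(v@SX).round(1),'n',(v@N).round(1),'y',(v@RZ[:,1]).round(1))
E
python3 - <<'E'
from h import *
where('w10.png',[556.7,-127.9,101.8],[287.5,226,133])
where('w9.png',[556.1,-127.4,112.6],[284.5,213.5,132])
E
```

```text
[ 34.6 -20.2  63.8] [-0.3  0.   0.1 -1. ]
tip- s -17.9 n -10.9 y -1.0
tip+ s 16.0 n -8.2 y -1.0
sh- s -29.0 n 14.3 y -1.0
sh+ s 22.9 n 18.5 y -1.0
[ 30.2 -20.   64.8] [-0.2  0.   0.1 -0.7]
tip- s -18.2 n -2.7 y -0.6
tip+ s 15.8 n -2.5 y -0.6
sh- s -27.3 n 23.3 y -0.6
sh+ s 24.7 n 23.5 y -0.6
```

```bash
python3 -m crank '[[2,-0.3,0,-0.2,0],[2,-0.6,0,-0.4,0],[2,-0.85,0,-0.6,0],[2,-0.85,0,-0.75,0],[2,-0.85,0,-0.75,0]]' 20;  python3 est.py w11.png
```

```text
t: 14.1
eef_pos: [553.2, -127.3, 91.5]
ee_rot: [0.994, -0.112, 0.001, 0.0]
contact_force: [-0.2, 0.3, -1.4]
grip_width: 35.8
finger_force: 20.0
t 14.1 F [-0.2  0.3 -1.4] M [ 0.04  0.03 -0.04] [ 553.2 -127.3   91.5]
[(80, 105, np.float64(-38.4)), (95, 88, np.float64(40.3)), (102, 129, np.float64(-9.4)), (105, 143, np.float64(9.0)), (110, 100, np.float64(-38.3)), (133, 54, np.float64(20.2)), (226, 94, np.float64(3.5)), (232, 93, np.float64(-3.6)), (241, 111, np.float64(16.8)), (269, 175, np.float64(29.5)), (287, 88, np.float64(-44.5))]
```

```bash
cat >> h.py <<'E'
def fit4(f,g,rows,tip=(20,3)):
    "rows: near-top, far-top, far shoulder, foot tip; free tilt, dx, h"
    d,_=load(f); g=np.array(g,float)
    def pose(p):
        a=np.radians(p[0]); ax=RZ@[np.cos(a),0,np.sin(a)]; az=RZ@[-np.sin(a),0,np.cos(a)]; return ax,az,g-p[1]*ax-p[2]*az
    def fun(p):
        ax,az,o=pose(p); return proj(d,[o+u*ax+v*az for u,v in ((-25.5,83.5),(25.5,83.5),(26,26.5),tip)])[:,1]-rows
    r=least_squares(fun,[32,-18,66]); x=r.x; ax,az,o=pose(x); print('tilt,dx,h',x.round(1),'res',r.fun.round(1))
    for nm,p,q in (('tip-',-17,0),('tip+',17,0)): v=o+p*ax+q*az-S; print(nm,'s',(v@SX).round(1),'n',(v@N).round(1),'y',(v@RZ[:,1]).round(1))
E
python3 - <<'E'
from h import *
for tip in ((20,3),(17,0)):
    fit4('w9.png',[556.1,-127.4,112.6],[284.5,213.5,132,114],tip)
    fit4('w11.png',[553.2,-127.3,110.5],[287.5,226,133,110],tip)
    fit4('w8.png',[540.7,-123.6,136.1],[284.5,213.5,132,114],tip)
E
```

```text
tilt,dx,h [ 30.3 -21.4  63.8] res [-0.2  0.5 -1.6  1.3]
tip- s -16.7 n -1.6 y -0.6
tip+ s 17.3 n -1.4 y -0.6
tilt,dx,h [ 35.3 -21.8  62.6] res [-0.3  0.7 -2.   1.7]
tip- s -14.3 n -0.2 y -1.2
tip+ s 19.5 n 3.0 y -1.2
tilt,dx,h [ 30.1 -21.5  63.8] res [-0.2  0.5 -1.6  1.3]
tip- s -18.8 n 26.7 y -0.5
tip+ s 15.2 n 26.7 y -0.5
tilt,dx,h [ 30.7 -21.9  63.6] res [-0.4  0.9 -2.4  2. ]
tip- s -15.7 n -1.4 y -0.6
tip+ s 18.3 n -1.0 y -0.6
tilt,dx,h [ 35.7 -22.2  62.6] res [-0.5  1.  -2.5  2.1]
tip- s -13.6 n -0.0 y -1.2
tip+ s 20.2 n 3.3 y -1.2
tilt,dx,h [ 30.5 -22.   63.6] res [-0.4  0.9 -2.4  2. ]
tip- s -17.8 n 26.8 y -0.5
tip+ s 16.2 n 27.1 y -0.5
```

The fit explains the contact: the foot sits about 3 mm too far upslope, so it rode the upper chamfer and over-tilted to 35°. I'll shift 3 mm downslope and insert 10 mm.

```bash
python3 -m crank '[[2,-0.26,0,0.15,0],[2,-0.1,0,0.45,0],[2,0.05,0,0.7,0],[2,0.2,0,0.95,0],[2,0.2,0,0.95,0]]' 20;  python3 est.py w12.png
```

```text
t: 14.65
eef_pos: [554.6, -127.6, 80.9]
ee_rot: [0.994, -0.112, -0.0, -0.0]
contact_force: [-0.9, 0.0, -0.8]
grip_width: 35.9
finger_force: 20.0
t 14.65 F [-0.9  0.  -0.8] M [0.1  0.04 0.03] [ 554.6 -127.6   80.9]
[(82, 64, np.float64(-39.7)), (97, 47, np.float64(38.8)), (104, 142, np.float64(-9.8)), (110, 99, np.float64(-37.6)), (133, 54, np.float64(20.0)), (226, 93, np.float64(3.5)), (232, 93, np.float64(-3.4)), (241, 110, np.float64(16.7)), (258, 189, np.float64(29.3)), (287, 89, np.float64(-44.3))]
```

```bash
python3 -m crank '[[2,0.1,0,0.17,0],[2,0.2,0,0.35,0],[2,0.3,0,0.52,0],[2,0.4,0,0.7,0],[2,0.4,0,0.7,0]]' 20;  python3 est.py w13.png; python3 - <<'E'
from h import *
g=sensors.read_state()['eef_pos']+[0,0,19]
fit4('w13.png',g,[287.5,226,133,110])
fit4('w12.png',[554.6,-127.6,99.9],[287.5,226,133,110])
E
```

```text
t: 15.2
eef_pos: [558.6, -128.5, 74.2]
ee_rot: [0.994, -0.112, -0.0, -0.0]
contact_force: [0.0, -0.7, -1.5]
grip_width: 35.9
finger_force: 20.0
t 15.2 F [ 0.  -0.7 -1.5] M [0.07 0.06 0.  ] [ 558.6 -128.5   74.2]
[(90, 62, np.float64(-39.5)), (106, 126, np.float64(38.4)), (115, 53, np.float64(-31.3)), (133, 53, np.float64(19.8)), (226, 93, np.float64(3.5)), (232, 93, np.float64(-3.6)), (241, 111, np.float64(16.8)), (252, 173, np.float64(27.5)), (287, 88, np.float64(-43.9))]
tilt,dx,h [ 35.2 -21.8  62.7] res [-0.3  0.7 -2.   1.7]
tip- s -18.3 n -17.8 y -1.1
tip+ s 15.5 n -14.7 y -1.1
tilt,dx,h [ 35.2 -21.9  62.5] res [-0.3  0.7 -2.   1.7]
tip- s -18.4 n -10.0 y -1.2
tip+ s 15.4 n -6.9 y -1.2
```

```bash
python3 -m crank '[[2,0.2,0,0.1,0],[2,0.4,0,0.2,0],[2,0.6,0,0.3,0],[2,0.8,0,0.42,0],[2,0.95,0,0.52,0]]' 6;  python3 est.py w14.png
```

```text
t: 15.75
eef_pos: [568.0, -130.6, 69.1]
ee_rot: [0.994, -0.112, -0.0, -0.0]
contact_force: [-0.2, -0.7, -1.4]
grip_width: 35.7
finger_force: 6.0
t 15.75 F [-0.2 -0.7 -1.4] M [ 0.13  0.23 -0.01] [ 568.  -130.6   69.1]
[(111, 52, np.float64(-35.0)), (126, 103, np.float64(40.4)), (133, 119, np.float64(-27.1)), (220, 90, np.float64(4.2)), (236, 109, np.float64(16.5)), (248, 189, np.float64(26.5)), (284, 195, np.float64(-21.2)), (288, 132, np.float64(-45.9))]
```

```bash
python3 - <<'E'
from h import *
where('w14.png',[568,-130.6,88.1],[288,220.5,133],h=63)
E
python3 -m crank '[[2,0.1,0,0.2,0],[2,0.2,0,0.35,0],[2,0.3,0,0.5,0],[2,0.4,0,0.7,0],[2,0.4,0,0.7,0]]' 6;  python3 est.py w15.png
```

```text
[ 32.2 -21.   62.3] [-0.1  0.   0.  -0.2]
tip- s -16.6 n -27.3 y -1.0
tip+ s 17.4 n -26.0 y -1.0
sh- s -26.6 n -1.7 y -1.0
sh+ s 25.4 n 0.3 y -1.0
t: 16.3
eef_pos: [572.7, -131.6, 63.1]
ee_rot: [0.994, -0.112, 0.001, 0.0]
contact_force: [-0.6, 0.9, 5.4]
grip_width: 35.7
finger_force: 6.0
t 16.3 F [-0.6  0.9  5.4] M [ 0.24  0.22 -0.04] [ 572.7 -131.6   63.1]
[(121, 91, np.float64(-37.9)), (137, 116, np.float64(39.9)), (143, 101, np.float64(-22.4)), (228, 92, np.float64(4.2)), (244, 109, np.float64(16.3)), (253, 186, np.float64(25.0)), (294, 209, np.float64(-21.8)), (299, 128, np.float64(-49.2))]
```

```bash
cat >> h.py <<'E'
def seated(f,depth=0,tilt=30):
    d,_=load(f); a=np.radians(tilt); ax=RZ@[np.cos(a),0,np.sin(a)]; az=RZ@[-np.sin(a),0,np.cos(a)]; o=S-(26-depth)*N
    return proj(d,[o+u*ax+v*az for u,v in ((-25.5,83.5),(25.5,83.5),(26,26.5))]).round(1)
E
python3 - <<'E'
from h import *
for z in (0,3): print(seated('w15.png',z).tolist())
where('w15.png',[572.7,-131.6,82.1],[299,228.5,143],h=58)
E
```

```text
[[278.8, 302.8], [279.7, 232.7], [280.3, 141.9]]
[[278.8, 308.6], [279.6, 239.0], [280.2, 145.6]]
[ 29.7 -18.5  57.3] [-0.1  0.   0.  -0.2]
tip- s -20.6 n -30.2 y -0.9
tip+ s 13.4 n -30.3 y -0.9
sh- s -29.5 n -4.1 y -0.9
sh+ s 22.5 n -4.4 y -0.9
```

The relay looks home, with tilt 29.7° and its shoulder at panel level. I'll release it, back off, then push down on its top with closed fingers to be sure.

```bash
python3 -m crank '[[6,0,0,0,0],[6,0,0,0,0],[6,0,0,0,0],[6,0,0,-3,0],[6,0,0,-6,0]]' 6;  python3 est.py w16.png;python3 - <<'E'
from h import *
for z in (0,3): print(seated('w16.png',z).tolist())
E
```

```text
t: 16.85
eef_pos: [570.8, -131.3, 122.0]
ee_rot: [0.994, -0.112, -0.001, -0.0]
contact_force: [0.6, -0.5, 0.2]
grip_width: 60.1
finger_force: 0.0
t 16.85 F [ 0.6 -0.5  0.2] M [ 0.02 -0.04 -0.01] [ 570.8 -131.3  122. ]
[(114, 80, np.float64(-40.6)), (126, 118, np.float64(41.9)), (131, 135, np.float64(-20.4)), (190, 95, np.float64(5.8)), (195, 97, np.float64(-3.2)), (203, 137, np.float64(17.0)), (236, 184, np.float64(27.6)), (244, 229, np.float64(-19.9)), (249, 130, np.float64(-47.1))]
[[278.7, 250.8], [279.3, 191.9], [279.8, 129.6]]
[[278.7, 254.7], [279.3, 195.9], [279.8, 132.4]]
```

```bash
python3 -m crank '[[0,-0.2,0,-2,0],[0,-0.2,0,-2,0],[0,-0.2,0,-2,0],[0,-0.2,0,-2,0],[0,-0.2,0,-2,0]]' 20; python3 -m crank '[[0,0,0,0,0],[0,0,0,0,0],[0,0,0,0,0],[0,0,0,1,0],[0,0,0,1.8,0]]' 20;  python3 -m crank '[[0,0,0,0.2,0],[0,0,0,0.4,0],[0,0,0,0.6,0],[0,0,0,0.8,0],[0,0,0,0.8,0]]' 20
```

```text
t: 17.4
eef_pos: [569.2, -131.0, 141.1]
ee_rot: [0.994, -0.112, -0.001, -0.0]
contact_force: [-0.3, 0.3, -0.0]
grip_width: 22.1
finger_force: 0.0
t: 17.9
eef_pos: [569.6, -131.0, 123.4]
ee_rot: [0.994, -0.112, -0.0, -0.0]
contact_force: [-1.0, 0.1, 0.7]
grip_width: 0.4
finger_force: 0.0
t: 18.4
eef_pos: [569.7, -131.0, 116.1]
ee_rot: [0.994, -0.112, -0.0, -0.0]
contact_force: [0.1, 0.1, 0.2]
grip_width: 0.4
finger_force: 0.0
```

```bash
python3 -m crank '[[0,0,0,0.2,0],[0,0,0,0.4,0],[0,0,0,0.5,0],[0,0,0,0.5,0],[0,0,0,0.5,0]]' 20; python3 est.py w17.png;  python3 - <<'E'
from h import *
for z in (0,-3): print(seated('w17.png',z).tolist())
E
```

```text
t: 18.9
eef_pos: [569.8, -131.1, 111.3]
ee_rot: [0.994, -0.113, 0.0, -0.0]
contact_force: [0.3, 0.7, -0.2]
grip_width: 0.4
finger_force: 0.0
t 18.9 F [ 0.3  0.7 -0.2] M [0.12 0.03 0.03] [ 569.8 -131.1  111.3]
[(113, 62, np.float64(-38.3)), (125, 90, np.float64(41.2)), (131, 111, np.float64(-21.9)), (193, 98, np.float64(5.8)), (197, 102, np.float64(-3.5)), (206, 132, np.float64(17.9)), (238, 106, np.float64(-22.9))]
[[278.7, 256.2], [279.4, 194.7], [279.9, 129.2]]
[[278.8, 252.2], [279.4, 190.6], [279.9, 126.4]]
```

```bash
python3 -m crank '[[0,0,0,0.2,0],[0,0,0,0.4,0],[0,0,0,0.5,0],[0,0,0,0.5,0],[0,0,0,0.5,0]]' 20; python3 est.py w18.png;  python3 - <<'E'
from h import *
print(seated('w18.png',0).tolist())
s=sensors.read_state(); d,_=load('w18.png'); print('tcp px',proj(d,[s['eef_pos'],s['eef_pos']+RZ@[10,0,0]]).round(0).tolist())
g=cv2.cvtColor(load('w18.png')[1],cv2.COLOR_RGB2GRAY); print(g[180:300:6,[240,255,262,270,276,282,290,297,310]].tolist())
E
```

```text
t: 19.45
eef_pos: [569.7, -131.1, 106.2]
ee_rot: [0.994, -0.112, -0.0, -0.0]
contact_force: [-0.5, 0.4, 0.6]
grip_width: 0.5
finger_force: 0.0
t 19.45 F [-0.5  0.4  0.6] M [ 0.06  0.01 -0.01] [ 569.7 -131.1  106.2]
[(113, 70, np.float64(-39.4)), (126, 126, np.float64(38.9)), (132, 96, np.float64(-20.7)), (195, 95, np.float64(5.4)), (200, 98, np.float64(-3.2)), (209, 138, np.float64(17.1)), (237, 91, np.float64(-24.1))]
[[278.7, 259.6], [279.4, 197.1], [279.9, 129.7]]
tcp px [[281.0, 235.0], [281.0, 218.0]]
[[35, 80, 80, 81, 82, 82, 80, 82, 79], [37, 82, 83, 78, 81, 83, 83, 79, 82], [36, 83, 87, 83, 85, 82, 82, 83, 80], [36, 103, 106, 106, 105, 106, 106, 107, 102], [33, 93, 93, 94, 93, 93, 94, 93, 88], [246, 93, 157, 160, 152, 149, 148, 152, 91], [245, 91, 155, 159, 157, 150, 153, 155, 89], [244, 94, 155, 157, 151, 148, 152, 154, 86], [244, 92, 155, 162, 152, 146, 151, 149, 84], [25, 91, 153, 159, 150, 149, 152, 134, 84], [30, 181, 65, 68, 10, 15, 67, 67, 114], [26, 67, 66, 68, 15, 18, 68, 69, 80], [23, 67, 70, 49, 18, 17, 60, 69, 66], [21, 67, 71, 38, 10, 18, 63, 69, 68], [22, 64, 72, 30, 17, 14, 47, 66, 66], [40, 68, 68, 24, 17, 16, 35, 68, 67], [68, 66, 68, 20, 17, 17, 18, 69, 66], [67, 70, 65, 15, 14, 16, 18, 68, 72], [68, 67, 69, 15, 19, 15, 15, 68, 68], [13, 19, 38, 13, 19, 11, 16, 48, 21]]
```

```bash
python3 -m crank '[[0,0,0,-2.5,0],[0,1.2,0,-2.5,0],[0,1.2,0,-1.5,0],[0,1.2,0,-1,0],[0,1.2,0,-0.5,0]]' 20; python3 -m crank '[[0,0,0,0.2,0],[0,0,0,0.4,0],[0,0,0,0.5,0],[0,0,0,0.5,0],[0,0,0,0.5,0]]' 20
```

```text
t: 20.0
eef_pos: [580.2, -133.5, 109.4]
ee_rot: [0.994, -0.112, -0.001, -0.0]
contact_force: [-0.2, -0.0, 0.4]
grip_width: 0.4
finger_force: 0.0
t: 20.5
eef_pos: [581.6, -133.8, 106.5]
ee_rot: [0.994, -0.112, 0.0, 0.0]
contact_force: [-0.0, -0.1, -0.6]
grip_width: 0.7
finger_force: 0.0
```

```bash
python3 est.py w19.png;  python3 - <<'E'
from h import *
print(seated('w19.png',0).tolist())
for f in ('w19.png','w16.png'):
    g=cv2.cvtColor(load(f)[1],cv2.COLOR_RGB2GRAY)
    for r in range(100,300,8): print(r,' '.join('%3d'%v for v in cv2.blur(g,(5,5))[r,200:364:8]))
E
```

```text
t 20.5 F [-0.  -0.1 -0.6] M [ 0.06  0.03 -0.  ] [ 581.6 -133.8  106.5]
[(85, 109, np.float64(-4.7)), (89, 142, np.float64(17.2)), (134, 92, np.float64(-40.5)), (146, 80, np.float64(40.4)), (152, 100, np.float64(-21.1)), (218, 94, np.float64(5.6)), (223, 99, np.float64(-3.4)), (231, 124, np.float64(18.6)), (237, 93, np.float64(-25.9))]
[[278.7, 278.4], [279.3, 220.7], [279.9, 150.1]]
100 150 150 153 149 154 157 152 155 155 152 152 155 154 153 150 156 147 155 149 159 150
108 149 152 153 149 153 158 151 155 155 152 152 155 153 153 151 156 148 153 149 159 151
116 149 154 153 150 154 157 152 156 155 152 152 154 153 152 150 154 151 153 150 159 152
124 149 154 152 151 153 156 152 156 154 152 151 154 152 151 150 153 153 152 151 155 152
132 149 153 151 141 118 125 128 133 138 139 140 141 143 142 146 146 154 151 153 152 152
140 148 150 149 124  19  18  18  17  19  18  17  18  18  18  19  18  19 146 155 150 152
148 148 148 148 141  18  93 145 149 146 136 136 127 128 121 124  46  19 148 158 151 151
156 148 147 148 147  18  78 139  81  82  82  83  83  82  82 152  33  18 148 158 151 150
164 149 14
[... 2985 characters left out ...]
  15  19  19  23  20  26  30 142 177 212 194 183 156 139  24  22  24  25  21  27  23
244  68  34  17  22  21  24  23 176 205 220 220 216 196 165  24  26  27  21  17  39  68
252  66  17  17  24  23  24  21  25  26  27  26  28  29  25  25  24  29  23  16  17  67
260  28  17  17  21  23  22  21  23  21  23  22  25  21  23  22  24  22  24  17  17  36
268  18  17  17  22  26  23  23  22  23  21  23  23  24  26  26  23  23  21  16  16  17
276  18  18  17  21  22  23  21  23  26  24  24  23  25  25  24  24  22  27  18  17  17
284  18  17  19  26  23  24  22  26  22  23  23  21  23  24  24  24  23  24  18  16  17
292  17  18  20  24  23  21  23  22  22  24  23  22  21  23  24  20  23  23  23  15  16
```

```bash
python3 - <<'E'
from h import *
d,im=load('w19.png'); g=np.array([581.6,-133.8,106.5]); print(d['K'][0,0])
C,v=ray(d,[[280,238]]); v=v[0]
for z in (90,100,106.5,115,120,125,130,140): 
    p=C+v*(z-C[2])/v[2]-g; print(z,'u off',(p@RZ[:,0]).round(1))
for f,gg in (('w9.png',[556.1,-127.4,93.6]),('w19.png',g)):
    d,im=load(f); gr=cv2.cvtColor(im,cv2.COLOR_RGB2GRAY)
    for r in (241,246,252,262,275): 
        x=gr[r].astype(int); e=[i for i in range(190,370) if abs(x[i+1]-x[i-1])>18]; print(f,r,e)
    for du in (0,10):
        print('tip proj',proj(d,[np.array(gg)+RZ@[du,w,0] for w in (36,18,-18,-36)]).round(0).tolist())
E
```

```text
365.4840968496034
90 u off -8.2
100 u off -4.5
106.5 u off -2.0
115 u off 1.2
120 u off 3.0
125 u off 4.9
130 u off 6.8
140 u off 10.6
w9.png 241 [218, 219, 233, 234, 235, 237, 238, 239, 255, 256, 303, 304, 320, 321, 322, 324, 325, 326, 340, 341]
w9.png 246 [214, 215, 232, 233, 238, 239, 240, 255, 256, 257, 303, 304, 320, 321, 326, 327, 344, 345, 346]
w9.png 252 [209, 210, 230, 231, 239, 240, 241, 256, 257, 302, 303, 304, 319, 320, 328, 329, 349, 350, 351]
w9.png 262 [201, 202, 203, 227, 228, 241, 242, 257, 258, 301, 302, 303, 317, 318, 319, 331, 332, 333, 357, 358]
w9.png 275 [192, 193, 222, 223, 242, 243, 244, 245, 256, 257, 258, 259, 300, 301, 302, 311, 312, 315, 316, 317, 318, 336, 337, 367, 368]
tip proj [[218.0, 234.0], [249.0, 235.0], [312.0, 235.0], [343.0, 235.0]]
tip proj [[217.0, 218.0], [249.0, 218.0], [313.0, 218.0], [344.0, 219.0]]
w19.png 241 [190, 191, 192, 201, 202, 245, 246, 247, 270, 271, 272, 278, 279, 280, 281, 282, 288, 289, 311, 312, 313, 353, 354, 355, 364, 365, 366]
w19.png 246 [192, 193, 203, 204, 246, 247, 252, 270, 271, 278, 279, 280, 281, 282, 288, 289, 311, 312, 352, 353, 354, 363, 364]
w19.png 252 [247, 248, 249, 250, 270, 271, 278, 279, 280, 281, 282, 289, 290, 310, 311, 312]
w19.png 262 [243, 244, 245, 269, 270, 278, 279, 280, 281, 282, 289, 290, 315, 316]
w19.png 275 [237, 238, 239, 268, 269, 278, 279, 280, 281, 282, 290, 291, 321, 322]
tip proj [[218.0, 234.0], [249.0, 234.0], [312.0, 235.0], [343.0, 235.0]]
tip proj [[217.0, 218.0], [249.0, 218.0], [313.0, 218.0], [344.0, 219.0]]
```

```bash
python3 - <<'E'
from h import *
d,im=load('w16.png'); gr=cv2.cvtColor(im,cv2.COLOR_RGB2GRAY)
for r in (135,150,185,194,210,225,238,246):
    x=gr[r].astype(int); print(r,[(i,x[i+1]-x[i-1]) for i in range(200,360) if abs(x[i+1]-x[i-1])>18])
o=S-26*N; print(proj(d,[o+u*SX+w*RZ[:,1]+v*N for u,w,v in ((-26,18,84),(-26,-18,84),(26,18,84),(26,-18,84),(26,18,26),(26,-18,26))]).round(1).tolist())
C,_=ray(d,[[280,200]]); print(C)
E
```

```text
135 [(229, np.int64(-90)), (230, np.int64(-132)), (231, np.int64(-42)), (241, np.int64(52)), (242, np.int64(130)), (243, np.int64(83)), (250, np.int64(-23)), (251, np.int64(-47)), (252, np.int64(-57)), (253, np.int64(-24)), (306, np.int64(31)), (307, np.int64(48)), (308, np.int64(37)), (309, np.int64(28)), (315, np.int64(-75)), (316, np.int64(-122)), (317, np.int64(-68)), (327, np.int64(24)), (328, np.int64(117)), (329, np.int64(109)), (330, np.int64(20))]
150 [(230, np.int64(-54)), (231, np.int64(-115)), (232, np.int64(-77)), (242, np.int64(52)), (243, np.int64(120)), (244, np.int64(84)), (248, np.int64(-44)), (249, np.int64(-103)), (250, np.int64(-43)), (251, np.int64(33)), (307, np.int64(-32)), (309, np.int64(92)), (310, np.int64(85)), (313, np.int64(-36)), (314, np.int64(-104)), (315, np.int64(-106)), (316, np.int64(-36)), (326, np.int64(118)), (327, np.int64(117))]
185 [(234, np.int64(-111)), (235, np.int64(-211)), (236, np.int64(-98)), (245, np.int64(101)), (246, np.int64(67)), (247, np.int64(-62)), (248, np.int64(-21)), (310, np.int64(-31)), (311, np.int64(-38)), (321, np.int6
[... 1287 characters left out ...]
t64(110)), (251, np.int64(113)), (253, np.int64(19)), (254, np.int64(49)), (262, np.int64(60)), (263, np.int64(67)), (295, np.int64(-54)), (296, np.int64(-54)), (305, np.int64(-19)), (306, np.int64(-25)), (307, np.int64(-87)), (308, np.int64(-117)), (309, np.int64(-47)), (350, np.int64(25))]
246 [(205, np.int64(-24)), (206, np.int64(-43)), (207, np.int64(-26)), (251, np.int64(109)), (252, np.int64(119)), (255, np.int64(45)), (305, np.int64(-21)), (306, np.int64(-77)), (307, np.int64(-117)), (308, np.int64(-60)), (353, np.int64(41)), (354, np.int64(42))]
[[250.0, 251.7], [307.4, 252.2], [245.1, 191.6], [313.5, 192.2], [251.6, 128.9], [308.0, 129.5]]
[ 642.10776468 -147.02941853  319.9580329 ]
```

```bash
python3 -m crank '[[0,0,0,0.2,0],[0,0,0,0.4,0],[0,0,0,0.6,0],[0,0,0,0.7,0],[0,0,0,0.7,0]]' 20; python3 - <<'E'
from h import *
top=viewer.camera_model('top')
m,im=snap('top','top2.png'); d,_=load('top2.png')
s=sensors.read_state(); print(s['contact_force'].round(1), s['joint_torque'].round(1))
E
```

```text
t: 21.05
eef_pos: [581.3, -133.7, 99.0]
ee_rot: [0.994, -0.112, -0.0, -0.0]
contact_force: [-0.1, 1.0, 0.2]
grip_width: 0.4
finger_force: 0.0
[0.5 0.  0.9] [ -0.  -58.6 -29.1   0.   -0.1  -0. ]
```

```bash
python3 est.py w20.png;  python3 - <<'E'
from h import *
print(seated('w20.png',0).tolist(), seated('w20.png',-12).tolist())
g=cv2.cvtColor(load('w20.png')[1],cv2.COLOR_RGB2GRAY)
for r in range(136,300,6): print(r,' '.join('%3d'%v for v in g[r,220:344:5]))
E
```

```text
t 21.1 F [0.5 0.  0.9] M [ 0.04 -0.03  0.03] [ 581.3 -133.7   99.1]
[(84, 107, np.float64(-4.4)), (88, 141, np.float64(17.3)), (135, 68, np.float64(-37.6)), (147, 77, np.float64(39.6)), (153, 104, np.float64(-21.9)), (222, 92, np.float64(5.2)), (227, 99, np.float64(-3.2)), (238, 69, np.float64(-16.8))]
[[278.7, 283.9], [279.3, 225.1], [279.9, 151.3]] [[278.8, 266.5], [279.5, 207.1], [280.0, 139.3]]
136 144  28  19  20  24  24  22  27  26  22  23  26  24  30  28  24  36  35  32  41  48  47  55  94 144
142 146  26  16  15  17  22  16  16  16  21  20  20  17  20  23  17  16  18  18  19  16  14  16  92 143
148 145  42  13  20 157 149 144 156 147 150 133 137 135 130 125 130 124 116 119 121  78  21  16 139 143
154 149  91  20  19 151 152 114  78  71  70  76  80  79  81  78  77  77  83 115 154  60  19  18 148 146
160 149 149  12  19 141 149  74  84  81  84  80  82  79  81  82  80  82  80 101 155  26  20  20 147 145
166 150 146  17  18 135 147  72  82  79  81  81  78  82  81  81  81  79  84  52 153  18  15  16 143 148
172 149 145  17  15  66 149  75  82  81  77  82  81  84  83  79  80  81  8
[... 1513 characters left out ...]
  66  63  66  68  34  12 149  18  61  67  69  67  63  55  26  22  25  21  24
268  22  22  21  16  17  65  65  67  69  66  28  15 148  18  39  66  67  65  65  65  24  29  33  29  20
274  20  23  26  23  65  65  70  65  69  68  19  15 149  17  27  66  65  67  67  66  68  22  30  25  17
280  23  20  22  24  67  68  66  67  63  64  16  16  92  10  15  67  66  67  69  68  68  24  18  22  27
286  23  23  25  64  66  67  66  64  66  63  15  15  23  16  19  64  65  66  65  62  65  67  20  19  17
292  20  19  20  18  22  20  18  22  21  64  21  15  20  18  19  69  19  18  17  19  15  21  17  19  18
298  15  21  21  22  20  19  17  21  23  67  21  17  22  19  17  68  19  21  23  20  16  17  15  22  23
```

```bash
python3 -m crank '[[0,0,0,0.2,0],[0,0,0,0.4,0],[0,0,0,0.6,0],[0,0,0,0.8,0],[0,0,0,0.8,0]]' 20; python3 -c "
from h import *
print(ctrl, [a for a in dir(ctrl) if a[0]!='_'], getattr(ctrl,'grasp_offset',None))"
```

```text
t: 21.65
eef_pos: [582.8, -134.0, 97.0]
ee_rot: [0.994, -0.112, 0.002, 0.0]
contact_force: [-17.1, 3.1, 51.7]
grip_width: 0.2
finger_force: 26.4
<Robot object at 0x7fc6524802f0> ['MotionError', 'grasp_offset'] 18.700000000000003
```

Contact at last: the closed fingers pushed on the relay's top along its normal with about 50 N, and it did not move, so it is home. Lifting off and moving over the key.

```bash
python3 -m crank '[[0,0,0,-2,0],[0,0,0,-6,0],[4,0,0,-10,0],[4,1.5,4,-10.5,0],[4,3,8,-10.5,0]]' 20; python3 -m crank '[[4,2.2,4.6,0,0],[4,2.2,4.6,0,0],[4,2.2,4.6,0,0],[4,2.2,4.6,0,0],[4,2.2,4.6,0,0]]' 20;python3 - <<'E'
from h import *
s=sensors.read_state(); print(s['joints'].round(2)); K=S+RZ@[31,-127,0]; K[2]=120; print('key',K.round(1)); move(K+[0,0,80],s)
d,im=snap('wrist','k1.png'); g=cv2.cvtColor(im,cv2.COLOR_RGB2GRAY)
for z in (85,120,137): print(z,proj(d,[[K[0],K[1],z]]+[[K[0]+31*np.cos(a),K[1]+31*np.sin(a),z] for a in np.radians([-41,139])]).round(0).tolist())
for r in range(130,290,6): print(r,' '.join('%3d'%v for v in g[r,180:384:6]))
E
```

```text
t: 22.15
eef_pos: [594.3, -219.0, 199.0]
ee_rot: [0.994, -0.111, 0.002, 0.0]
contact_force: [0.6, 0.2, -0.1]
grip_width: 22.3
finger_force: 0.0
t: 22.65
eef_pos: [603.8, -266.8, 196.2]
ee_rot: [0.994, -0.112, -0.0, -0.0]
contact_force: [-0.2, -1.0, 0.5]
grip_width: 39.7
finger_force: 0.0
[-0.42  0.4   1.54  0.    1.2   1.38]
key [ 605.2 -269.   120. ]
t 22.65 eef [ 603.8 -266.8  196.2] toolx [ 0.975 -0.222 -0.   ] tooly [-0.222 -0.975 -0.   ] shift cm [ 0.19  0.19 -0.38]
85 [[283.0, 188.0], [300.0, 157.0], [266.0, 218.0]]
120 [[283.0, 198.0], [302.0, 163.0], [264.0, 232.0]]
137 [[283.0, 204.0], [304.0, 167.0], [263.0, 239.0]]
130 188 188 185 185 175 113 178 185 184 188 190 191 189 187 188 187 186 189 190 189 189 251 251 251 251 252 251 251 233  42  38  37  41  44
136 189 185 185 182 175 113 174 186 187 189 189 188 185 190 187 189 189 186 186 188 191 247 251 251 250 252 251 251 209  47  41  39  43  38
142 190 187 185 182 178 113 177 188 188 184 186 188 188 187 188 185 186 187 190 185 191 251 252 251 251 251 251 251 157  37  39  35  44  37
148 190 184 181 181 178 113 172 187 187 188 18
[... 2613 characters left out ...]

262  44  37  40 105 106 110 106  53  29  30  38  42  38  35  40  42  38  45  40  38  40  39  44  39  26  32  32 109 110 111 111  40  38  42
268  38  37  67 110 110 114 112  33  32  34  33  37  39  41  38  37  41  36  44  42  39  39  35  42  28  34  27 109 112 108 109 110  36  36
274  36  38 112 110 110 108 108  32  30  31  34  40  38  39  37  34  38  35  35  43  33  38  40  38  29  29  31  73 109 111 112 107  83  41
280  42 105 106 113 108 109  39  35  32  33  29  38  42  39  46  42  36  36  39  37  41  39  37  36  27  28  33  30 110 106 111 110 109  47
286 111 108 110 109 107 110  33  31  31  32  42  39  35  39  37  37  42  37  41  41  38  42  37  45  26  32  32  29 106 107 109 107 109 111
```

The key measures (605, -269), with its wing along about -41° world; the wing's dark edge runs from (294,166) to (264,220). To wind within joint 6's range, I'll turn the tool back by 152° first.

```bash
python3 -m crank '[[4,0,0,0,-8],[4,0,0,0,-16],[4,0,0,0,-24],[4,0,0,0,-32],[4,0,0,0,-40]]' 20 >/dev/null; python3 -m crank '[[4,0,0,0,-8],[4,0,0,0,-16],[4,0,0,0,-24],[4,0,0,0,-32],[4,0,0,0,-40]]' 20 >/dev/null;python3 -m crank '[[4,0,0,0,-8],[4,0,0,0,-16],[4,0,0,0,-24],[4,0,0,0,-32],[4,0,0,0,-40]]' 20 >/dev/null;python3 -m crank '[[4,0,0,0,-8],[4,0,0,0,-16],[4,0,0,0,-24],[4,0,0,0,-32],[4,0,0,0,-32]]' 20; python3 - <<'E'
from h import *
s=sensors.read_state(); print(s['joints'].round(2)); K=S+RZ@[31,-127,0]; K[2]=102; move(K,s)
d,im=snap('wrist','k2.png'); K=K-[0,0,0]
u=np.array([np.cos(np.radians(-41)),np.sin(np.radians(-41)),0])
for z in (103,137): print(z,proj(d,[[K[0],K[1],z],np.r_[K[:2],z]+31.5*u,np.r_[K[:2],z]-31.5*u]).round(0).tolist())
g=cv2.cvtColor(im,cv2.COLOR_RGB2GRAY)
for r in range(130,250,6): print(r,' '.join('%3d'%v for v in g[r,230:340:5]))
E
```

```text
t: 24.7
eef_pos: [604.0, -267.2, 196.5]
ee_rot: [0.348, 0.937, 0.0, 0.0]
contact_force: [-0.1, 0.1, 0.2]
grip_width: 40.4
finger_force: 0.0
[-0.42  0.4   1.54  0.    1.2  -1.28]
t 24.7 eef [ 604.  -267.2  196.5] toolx [-0.758  0.653 -0.   ] tooly [0.653 0.758 0.   ] shift cm [-0.21 -0.06  9.45]
103 [[279.0, 200.0], [278.0, 236.0], [279.0, 162.0]]
137 [[279.0, 212.0], [278.0, 252.0], [279.0, 169.0]]
130  36 167 238 240 240 240 240 239 240 242 204 167 165 165 165 166 165 162 160 105  96 185
136 236 242 241 241 242 216 173 164 163 165 166 164 164 162 168 164 164 166 164 148 100  98
142 240 240 242 242 242 164 164 164 166 163 159 164 167 166 164 165 164 165 165 167 120  97
148 240 240 241 241 239 219 164 164 164 163 160 164 164 167 165 164 163 168 164 166 152  97
154 240 241 241 240 241 240 227 229 228 233 229 229 228 227 169 168 164 164 164 165 166 129
160 240 241 241 241 255 255 230 230 227 228 227 229 227 227 229 229 162 164 167 165 165 156
166 240 239 239 255 241 255 223 230 233 147 141 217 229 229 228 230 228 168 168 165 161 164
172 241 239 255 255 255 225 254 228 228 169 167 200 23
[... 441 characters left out ...]
 216 219 218 204 207 214 232 234 227 229 230 163 164 161
208 241 239 255 255 255 255 255 255 216 219 219 205 208 232 228 226 229 229 205 166 165 165
214 242 241 255 255 255 255 255 255 255 219 215 218 230 234 228 233 229 227 163 165 166 163
220 241 241 242 255 255 255 255 255 252 203 205 178 230 231 232 225 230 165 164 167 165 167
226 235 241 241 241 255 255 255 255 243 216 214 206 228 231 232 230 164 166 165 165 164 165
232  40 241 241 243 242 241 255 255 247 209 207 214 230 227 167 165 166 167 165 164 165 165
238  79  30 233 242 240 239 241 240 242 195 190 161 166 167 165 167 163 166 113  23 134 137
244  35  27 219 240 241 242 243 242 241 229 228 168 165 164 166 164 164 163  94  28  25  99
```

```bash
python3 -m crank '[[4,-0.1,0,4,0],[4,-0.1,0,7,0],[4,-0.1,0,9,0],[4,-0.1,0,9.6,0],[4,-0.1,0,9.6,0]]' 20; python3 -m crank '[[0,0,0,0,0],[0,0,0,0,0],[0,0,0,0,0],[0,0,0,0,0],[0,0,0,0,0]]' 40
```

```text
t: 25.25
eef_pos: [604.4, -268.3, 99.7]
ee_rot: [0.35, 0.937, 0.0, -0.001]
contact_force: [0.1, -0.3, -0.0]
grip_width: 40.1
finger_force: 0.0
t: 25.75
eef_pos: [604.7, -269.5, 101.1]
ee_rot: [0.35, 0.937, -0.0, 0.0]
contact_force: [-2.9, -2.4, 5.8]
grip_width: 9.0
finger_force: 40.0
```

```bash
python3 -m crank '[[0,0,0,0,8],[0,0,0,0,16],[0,0,0,0,24],[0,0,0,0,32],[0,0,0,0,40]]' 50; python3 -c "
from h import *
print(sensors.read_state()['moment'])"; python3 -m crank '[[0,0,0,0,8],[0,0,0,0,16],[0,0,0,0,24],[0,0,0,0,32],[0,0,0,0,40]]' 50;  python3 -c "
from h import *
s=sensors.read_state();print(s['moment'],s['joints'][5])"
```

```text
t: 26.25
eef_pos: [604.9, -269.4, 101.1]
ee_rot: [0.651, 0.759, -0.0, 0.001]
contact_force: [-2.4, -1.6, 5.4]
grip_width: 8.6
finger_force: 50.0
[-0.39321843  0.36508653  0.09736374]
t: 26.75
eef_pos: [605.0, -269.5, 101.1]
ee_rot: [0.871, 0.491, 0.0, 0.001]
contact_force: [-2.3, -2.0, 5.2]
grip_width: 8.6
finger_force: 50.0
[-0.47776973  0.32459396  0.05797795] 0.12472739497695641
```

```bash
python3 -m crank '[[0,0,0,0,8],[0,0,0,0,16],[0,0,0,0,24],[0,0,0,0,30],[0,0,0,0,36]]' 50; python3 -c "
from h import *
s=sensors.read_state();print(s['moment'],s['joints'][5])";  python3 -m crank '[[0,0,0,0,3],[0,0,0,0,6],[0,0,0,0,9],[0,0,0,0,12],[0,0,0,0,14]]' 50;  python3 -c "
from h import *
s=sensors.read_state();print(s['moment'],s['joints'][5])"
```

```text
t: 27.25
eef_pos: [605.1, -269.6, 101.1]
ee_rot: [0.98, 0.198, 0.0, 0.001]
contact_force: [-0.6, -3.2, 3.8]
grip_width: 9.0
finger_force: 50.0
[-0.44507155  0.25730351  0.04631912] 0.7516357944032531
t: 27.75
eef_pos: [605.3, -269.5, 100.9]
ee_rot: [0.997, 0.079, 0.001, 0.001]
contact_force: [0.1, -1.5, 1.3]
grip_width: 9.6
finger_force: 53.0
[-0.29240413  0.02342426  0.92929962] 0.9926726899603061
```

The moment jumped to 0.93 N m after 130°, so the key is on its hard stop. Releasing and lifting clear, then a final check.

```bash
python3 -m crank '[[5,0,0,0,0],[5,0,0,0,0],[5,0,0,0,0],[5,0,0,0,0],[5,0,0,-2,0]]' 20; python3 -m crank '[[5,0,0,-4,0],[5,0,0,-8,0],[5,0,0,-11,0],[5,0,0,-11,0],[5,0,0,-11,0]]' 20; python3 - <<'E'
from h import *
s=sensors.read_state(); d,im=snap('wrist','k3.png'); g=cv2.cvtColor(im,cv2.COLOR_RGB2GRAY); K=S+RZ@[31,-127,0]
print(s['contact_force'].round(1))
for t in (9,5,0,15):
    u=np.array([np.cos(np.radians(t)),np.sin(np.radians(t)),0]); print(t,proj(d,[np.r_[K[:2],137]+31.5*u*k for k in (1,0,-1)]).round(0).tolist())
for r in range(136,256,6): print(r,' '.join('%3d'%v for v in g[r,235:335:4]))
E
```

```text
t: 28.25
eef_pos: [602.8, -267.8, 117.8]
ee_rot: [0.997, 0.079, -0.002, -0.001]
contact_force: [0.2, 0.0, -0.2]
grip_width: 47.7
finger_force: 0.0
t: 28.75
eef_pos: [604.9, -268.8, 230.6]
ee_rot: [0.997, 0.079, 0.0, 0.0]
contact_force: [-0.5, -0.1, -0.2]
grip_width: 50.0
finger_force: 0.0
[-0.5 -0.1 -0.2]
9 [[281.0, 157.0], [281.0, 196.0], [281.0, 232.0]]
5 [[284.0, 157.0], [281.0, 196.0], [278.0, 232.0]]
0 [[287.0, 158.0], [281.0, 196.0], [275.0, 231.0]]
15 [[277.0, 158.0], [281.0, 196.0], [285.0, 232.0]]
136 192 197 198 197 198 198 200 199 198 198 199 198 200 197 201 200 196 198 199 197 203 253 253 253 253
142 193 198 198 197 198 198 197 198 195 196 196 198 196 197 200 200 198 198 200 198 250 253 253 253 253
148 196 198 198 198 198 195 191 245 245 246 248 247 246 248 248 247 241 195 201 243 253 253 253 253 252
154 192 197 192 194 194 245 247 246 245 246 246 247 247 248 248 246 245 248 245 253 253 253 253 253 253
160 193 193 195 223 246 247 245 245 245 190 196 194 244 247 246 245 246 245 255 255 248 253 253 253 253
166 193 195 204 246 244 245 245 244 247 200 220 221 121 246 243 246 
[... 791 characters left out ...]
 241 244 243 255 255 233 233 253 255 255 255 255 253 253 253 252 252 147  38
220 188 189 186 190 188 187 187 190 252 255 255 224 255 255 255 255 252 252 252 253 253 253 241  38  40
226 185 185 183 185 183 190 189 252 252 253 253 253 254 254 252 253 253 252 253 252 252 249  44  42  42
232 234 252 188 183 183 184 253 253 253 253 253 253 252 252 253 253 252 252 252 252 252  90  43  40  42
238  46  46  42  65 247 253 253 253 253 253 253 252 252 253 253 253 253 253 252 252 214  41  42  43  37
244  39  40  39  42  41  42  46 140 249 252 252 252 252 252 253 252 253 253 253 245  44  40  43  42  37
250  40  42  44  42  45  46  40  47  44  42  42 222 251 252 252 253 253 253 252  47  46  39  45  43  40
```

```bash
python3 -c "
from plant import close_job
print(close_job())"
```

```text
the job is handed in; nothing more can be done
None
```

The job is handed in at about 29 s of the 64 s allowed: the block relay is plugged in flush and released, the key is wound to its stop (torque jumped to 0.93 N m), and the round relay was left untouched; one closed-finger press on the relay's top reached about 54 N on the wrist, with the fingers rather than the gripper body.

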